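Put the chisel away in the chest with the locking lid stay

ROBOT

A 7-joint arm with a two-finger parallel gripper is mounted at the origin on the work surface. World frame = base frame: x ahead of the robot, y to its left, z up, the work surface at z = 0. Lengths are in mm, angles in rad, forces in N, time in s.
With the tool pointing down it reaches from about 425 to 925 mm from the base axis. Payload 6.8 kg.
Tool frame: the origin (TCP) lies midway between the tips of the shut fingers; the grasp point (between the pads) lies 19 mm behind it; z points along the fingers, y is the line along which they close (so a half turn about z gives the same grasp; the last joint's range is limited). The gripper opens to 85 mm and grips with 20 to 120 N. Pads are 22 mm wide; open, the fingers measure 114 mm over their backs; the gripper's body (76 mm by 85 mm) begins 54 mm behind the grasp point. The pads swing forward as they close: fully open they stand 13 mm farther back than shut.
Start: joints at [-1.402, 0.477, 0.022, 1.555, -0.011, 1.109, -0.083], TCP at [184.459, 649.324, 231.308] pointing down, gripper open.
Joint ranges: [-2.96, 2.96], [-0.34, 2.1], [-1.41, 1.46], [0.24, 2.44], [-1.37, 4.51], [0.17, 1.92], [-2.96, 2.96]. Speed limits (rad/s): [2.39, 2.39, 3.14, 3.14, 3.14, 3.14, 3.14].

INTERFACE

Orientations are given as a 3x3 rotation matrix whose columns are the frame's x, y, z axes.
In Python, from workcell import observe, snapshot, get_calibration, sign_off gives the robot as it stands.
- The arm moves only by the tool send_rows, never from a script. Its argument "targets" is a list of rows, each an object with "grip": the closure, from 0 (fully open) to 1 (shut); "slide": the shift along the tool's x, y, z in m, a list of three; "dr": the turn, a rotation vector about the tool's x, y, z in rad, a list of three. A call has 1 to 8 rows; each row shifts and turns the commanded pose from where the row before left it, along the tool's axes as they then stand; what a row does not reach is not made up. A row lasts 1/10 s, in which the tool goes at most 50 mm and 8.59 degrees, less where a joint would pass 70% of its speed; a pose out of reach is approached as far as the arm can. A call with a gripper value outside its range is refused whole. The fingers move at their own pace and stop on an object; "newtons" is the grip in N (left out, the last holds). Time passes only in rows, so rows that do not move let the fingers close. It gives the time, the measured TCP pose, the force, the opening and the grip force at its end, in the units of the state.
- observe(): the state, without advancing time (a new reading comes with each control period).
- snapshot(name): name is "scene" or "top" or "wrist"; returns (picture, depth): 420x560x3 uint8, red, green, blue; 420x560 float32, mm along the optical axis (not along the pixel's ray), 0 where there is no reading.
- get_calibration(name): a dict with "camera_matrix" (3x3 intrinsics, pixels), "k1" (the pictures are not rectified: a ray, as slopes to the right and down, at radius r is drawn at 1 + k1 r^2 times it, then the intrinsics apply), "R" (3x3) and "t" (3): a world point X has camera coordinates R X + t. Camera axes: x right, y down, z forward; pixel columns grow to the right and rows downward; lengths in mm; the calibration is good to about 2 mm. A picture is of the moment at which its call begins: read the wrist's pose just before it. get_calibration takes no time and is no camera call; for the wrist camera it gives the pose at the moment of the call.
- sign_off(): hands the job in; it is judged then, once.
The state is a dict: "time_s": time; "joints": joint angles; "qd": joint speeds; "joint_efforts": joint torques, N m; "tcp_pos": TCP position; "ee_rot": TCP orientation; "force": force on the tool from outside, world axes, zero at the start; "moment": the same for the moment, N m; "grip_width": finger opening in mm; "finger_force": force on a finger pad.
Only numpy, scipy, OpenCV 4.12 (cv2) and the standard library are available. Lean on these libraries where they do the work, as an engineer would, in place of code of your own. Each camera call takes 0.05 s, during which the arm holds its last target. There are 200 camera calls.

TASK

Put the chisel away in the wooden tool chest: raise the lid by its knob until the folding stay locks and holds it up on its own, and lay the chisel on the floor of the compartment, clear of the stay. Then push the stay's knee back towards the hinge to break the lock and lower the lid by hand until it is fully shut, without letting it drop. Be gentle with lid and stay, so that the stay is not strained or its bracket dragged on the lid, and leave the two spinning tops and the mallet where they are.

Things in the scene. Friction and masses are not known exactly. Their poses are not given: they have to be found in the camera images.
- chest: Fixed wooden tool chest: lidded compartment over a dummy drawer. Origin under its centre on the bench; its x runs from the front (drawer) to the back (hinge), y to its left, z up. 260 mm deep (x), 280 wide (y), rim 105 above the bench, walls 12; compartment floor 45 above the bench, 236 x 256 inside. The stay stands along its right-hand end wall, from chest y -0.084 outwards.
- lid_hinge (a point): Middle of the lid's hinge line, on top of the back wall: 130 mm behind the chest's centre, 105 mm above the bench. The line runs along the chest's y. The lid is a 14 mm board, 0.5 kg, 262 mm from the hinge to its front edge; it takes 4 to 6 N at the knob to lift from shut, less as it rises.
- lid_knob (a point): Centre of the round turned knob on the lid, 29 mm across at its widest, 37 mm tall. Shut, it is 236 mm in front of the hinge line and 40 mm above it, 26 mm above the lid's face; it swings with the lid. Held between pads along the hinge line, it turns between them as the lid swings.
- lid (a joint): Lid angle, rad: 0 shut, growing as it rises. The stay ends its travel somewhere from 1.37 to 1.55: its foot is set in a slotted plate, so the end differs and must be felt, the pull rising steeply there from 1 or 2 N. The unlocked lid falls if let go below about 1.0; with the stay just broken it stays up.
- stay_knee: Round finger boss at the stay's knee, 22 mm diameter, 40 long along the hinge line (origin at its middle), joining two flat steel bars 113 mm long. Lid up and locked: 90 to 105 mm in front of the hinge line, 50 to 65 above the rim, bars rising backwards at some 57 degrees. It breaks when pushed back and down (0.78 back, 0.63 down) with 3 to 5 N; past 35 mm it stays broken.
- stay_upper (a joint): Angle of the stay's knee, rad: about 0 folded with the lid shut, 2.89 with the two bars in line, 3.04 at its stop just over centre, where it is locked. When the lid has been raised to its end and is let go, a spring takes the knee over centre into the lock. Under 2.5 the lock is broken for good.
- chisel_center (a point): Middle of the chisel, 12 mm above the bench as it lies. 185 mm long, 100 g: flat-sided wooden handle 25 mm wide, 24 high, from 92 mm behind this point to 22 ahead of it, then a ferrule and a steel blade 16 mm wide, 4 thick, to 92 mm ahead. Its x points to the blade, z up.
- bracket (a point): Stay's pivot on the lid, in a steel bracket clamped by screws in slots under the lid: 150 mm in front of the hinge line and 14 mm below it when shut, swinging with the lid. A pull or push on the knob of more than about 25 N against the stay drags the bracket along the lid.
- top0_center (a point): Turned wooden spinning top, 52 mm across and 63 mm tall, lying tilted on the bench: middle of its disc. To be left alone.
- top1_center (a point): The other spinning top, the same. To be left alone.
- mallet_center (a point): Wooden joiner's mallet lying on the bench, 255 mm long, head 62 x 115 x 75 mm: a point in its handle 37 mm up. To be left alone.
Not all that is in view belongs to the job. Leave any blue or pink look-alike of the part that bears chisel_center alone.

How it is judged (in metres and radians):
On the way, in this order (a step that is already met when the one before it is completed fails the run):
1. the lid is up and held by the locked stay alone, let go of (value of joint lid above 1.3 rad and value of joint stay_upper above 2.97 rad and contact force between the fingers and chest below 0.5 N), for 0.3 s.
2. the chisel lies let go on the compartment's floor, the lid still held up by the stay (x of chisel_center in the frame of chest between -0.11 and 0.11 m and y of chisel_center in the frame of chest between -0.12 and 0.12 m and z of chisel_center in the frame of chest below 0.072 m and contact force between the fingers and chisel below 0.1 N and linear speed of chisel below 0.03 m/s and value of joint lid above 1.3 rad and value of joint stay_upper above 2.97 rad), for 0.3 s.
3. the stay's knee is broken while the lid is still up (value of joint stay_upper below 2.65 rad and value of joint lid above 1.1 rad), for 0.1 s.
At the end, for the whole second after the job is handed in: The lid is shut (under 0.03 rad) with the stay folded, and the chisel lies at rest inside the compartment (its middle within 110 mm of the chest's centre in depth and 120 mm in width, no higher than 72 mm above the bench) (value of joint lid below 0.03 rad and value of joint stay_upper below 0.4 rad and x of chisel_center in the frame of chest between -0.11 and 0.11 m and y of chisel_center in the frame of chest between -0.12 and 0.12 m and z of chisel_center in the frame of chest below 0.072 m and linear speed of chisel below 0.02 m/s); the robot touches nothing.
It fails at once if the stay was strained: its bracket was dragged along the lid by more than 2 mm (x of bracket in the frame of lid_knob below 0.084 m or x of bracket in the frame of lid_knob above 0.088 m).
It fails at once if the stay's knee was forced: the fingers bore on it with more than 25 N (contact force between the fingers and stay_knee above 25 N).
It fails at once if the lid dropped or was slammed: closing faster than 2 rad/s (velocity of joint lid below -2 rad/s).
It fails at once if the chisel was dropped or thrown into the compartment (over 1 m/s below the rim) (x of chisel_center in the frame of chest between -0.11 and 0.11 m and y of chisel_center in the frame of chest between -0.12 and 0.12 m and z of chisel_center in the frame of chest below 0.105 m and linear speed of chisel above 1 m/s).
It fails at once if a spinning top or the mallet was moved by more than 25 mm (distance of any of top0_center, top1_center, mallet_center from where it was at the start of the episode above 0.025 m).
It also fails if it takes over 72 s, if anything falls off the work surface, if the arm or the gripper's body presses on something with over 40 N, if the wrist force passes 120 N, or if a joint passes its speed limit or range.

## Working session

There is one attempt and no reset: what is moved stays moved. The work goes in short steps, Python scripts to look and compute and a tool call to move; the robot and the scene stay as the last step left them, time stands still between calls to the robot, and variables do not carry over. Pictures are saved under pics/ and viewed, at most 10 in all, crops included, and the job is handed in when it is done.

Besides the shell and the picture viewer there is one more tool, called after ">>>" as name(argument=value, ...) on one line, values as JSON. send_rows: Moves the arm, as the interface text tells. Its arguments: {"type":"object","properties":{"targets":{"type":"array","items":{"type":"object","properties":{"grip":{"type":"number"},"slide":{"type":"array","items":{"type":"number"}},"dr":{"type":"array","items":{"type":"number"}}}}},"newtons":{"type":"number"}},"required":["targets"]}

```bash
mkdir -p pics
cat > h.py <<'E'
import numpy as np, cv2
from workcell import *
def pts(name,d,c):
    K=np.array(c["camera_matrix"]);k1=c["k1"];R=np.array(c["R"]);t=np.array(c["t"])
    v,u=np.mgrid[0:d.shape[0],0:d.shape[1]]
    P=cv2.undistortPoints(np.stack([u,v],-1).reshape(-1,1,2).astype(float),K,np.array([k1,0,0,0.])).reshape(d.shape+(2,))
    C=np.dstack([P*d[...,None],d])
    return (C-t)@R   # R^T (C-t)
def proj(c,X):
    K=np.array(c["camera_matrix"]);R=np.array(c["R"]);t=np.array(c["t"])
    return cv2.projectPoints(np.array(X,float).reshape(-1,1,3),cv2.Rodrigues(R)[0],t,K,np.array([c["k1"],0,0,0.]))[0].reshape(-1,2)
def shot(name):
    c=get_calibration(name);im,d=snapshot(name)
    return im,d,c,pts(name,d,c)
E
python3 - <<'E'
from h import *
o=observe();print(o["tcp_pos"],o["ee_rot"],o["force"],o["time_s"])
for n in ["scene","top"]:
    im,d,c,P=shot(n); np.savez(n+".npz",im=im,d=d,P=P)
    cv2.imwrite(f"pics/{n}0.png",im[...,::-1])
    print(n,-np.array(c["R"]).T@np.array(c["t"]))
E
```

```text
[184.33668857 648.74210751 230.32572692] [[-9.61937192e-01  2.73270427e-01 -3.33865906e-04]
 [ 2.73270582e-01  9.61935571e-01 -1.77401827e-03]
 [-1.63629239e-04 -1.79772988e-03 -9.99998371e-01]] [-0.65860405 -0.26668996 -0.05851694] 0.0
scene [1006.69250318  606.08686861 1188.73922918]
top [ 365.18600673   23.06304049 1138.85033275]
```

View pics/scene0.png

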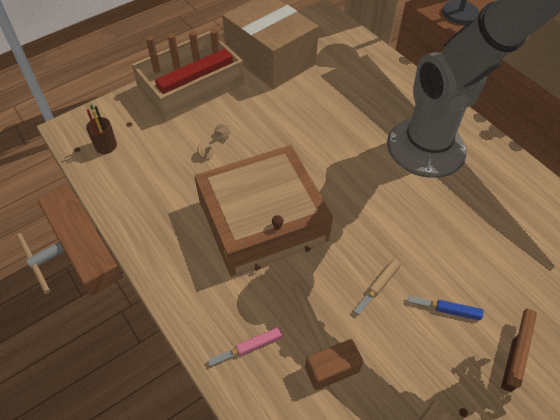

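View pics/top0.png

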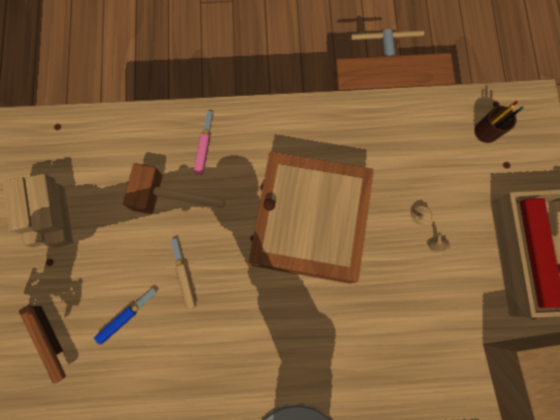

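The top view shows the chest at (313,215) with its knob at (269,201), so the hinge is on the right. Three things could be the chisel: the wooden-handled one at (182,275), blue (125,315) and pink (205,145). I choose the wooden one. The mallet is at (145,190), and the tops are at (421,213) and (438,242).

Run:
```python
from h import *
z=np.load("top.npz");P=z["P"];im=z["im"]
for n,(u,v) in dict(knob=(269,201),ch=(182,275),chblade=(178,248),chend=(190,303),mallet=(145,190),mhandle=(200,198),top0=(421,213),top1=(438,242),c1=(271,154),c2=(372,168),c3=(357,280),c4=(252,266),pink=(203,150),blue=(120,320)).items(): print(n,P[v,u].round(0))
# chest lid top points
Z=P[...,2]; X=P[...,:2]
m=(Z>108)&(Z<128); m=cv2.morphologyEx(m.astype(np.uint8),cv2.MORPH_OPEN,np.ones((5,5)))
n,l,s,c=cv2.connectedComponentsWithStats(m); i=l[230,313]
Q=P[l==i]; print("lid z",np.median(Q[:,2]),s[i])
r=cv2.minAreaRect(Q[:,:2].astype(np.float32)); print("lid rect",r,cv2.boxPoints(r).round(0).tolist())
b=np.argwhere(l==i); rr=cv2.minAreaRect(b[:,::-1].astype(np.float32));print(rr)
k=(Z>130)&(Z<165); k[:, :240]=0;k[:,300:]=0;k[:170]=0;k[230:]=0
q=P[k]; print("knob",len(q),np.median(q,0),q.min(0),q.max(0))
# chisel
w=np.zeros(Z.shape,bool);w[230:312,165:200]=1
w&=(Z>6)&(Z<40); q=P[w];print("chisel handle",len(q),np.median(q,0)); 
r=cv2.minAreaRect(q[:,:2].astype(np.float32));print(r,cv2.boxPoints(r).round(0).tolist(), np.percentile(q[:,2],[5,50,95]))
crop=im[140:340,80:300];cv2.imwrite("pics/crop.png",cv2.resize(crop[...,::-1],None,fx=3,fy=2.9,interpolation=cv2.INTER_CUBIC))
```

```text
knob [595.  33. 155.]
ch [444. 267.  26.]
chblade [515. 280.  13.]
chend [373. 248.  23.]
mallet [660. 348.  76.]
mhandle [637. 213.  52.]
top0 [ 570. -360.   34.]
top1 [ 491. -393.   35.]
c1 [724.  23. 119.]
c2 [ 708. -252.    4.]
c3 [ 403. -162.  119.]
c4 [459.  88.   2.]
pink [778. 207.  25.]
blue [341. 423.  22.]
lid z 120.61945069538103 [  250   152   124   129 12092]
lid rect ((566.7631225585938, -69.75379943847656), (262.1512451171875, 280.8104248046875), 76.73046112060547) [[400.0, -165.0], [673.0, -230.0], [734.0, 26.0], [460.0, 90.0]]
((312.8140869140625, 215.77828979492188), (110.88124084472656, 113.9395751953125), 9.782407760620117)
knob 112 [588.14532127  32.21502911 153.40831868] [576.38066152  19.46117382 141.09541587] [604.40055068  45.74171234 159.42990141]
chisel handle 672 [434.13677705 265.22606187  22.32407631]
((447.40948486328125, 269.30242919921875), (84.9921875, 189.3125), 88.67903137207031) [[352.0, 229.0], [541.0, 225.0], [543.0, 310.0], [354.0, 314.0]] [10.22714608 22.32407631 27.38967893]
```

View pics/crop.png

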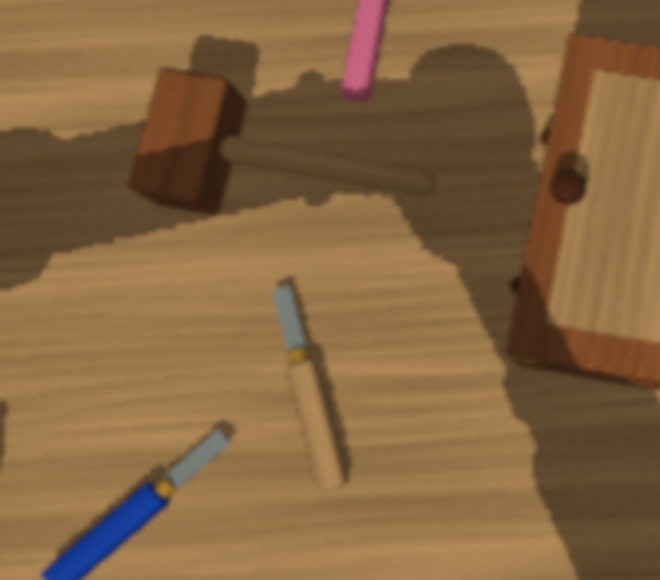

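The crop confirms the wooden-handled chisel, with its blade at (285,310) and handle at (320,430) in the crop. It isn't blue or pink.

The lid measures 262 x 281 mm and the knob sits at about (590,32), both matching the sizes given. I'll move above the knob.

>>> send_rows(targets=[{"grip": 0, "slide": [-0.035, -0.0302, 0], "dr": [0, 0, 0]}, {"grip": 0, "slide": [-0.035, -0.0302, 0], "dr": [0, 0, 0]}, {"grip": 0, "slide": [-0.035, -0.0302, 0], "dr": [0, 0, 0]}, {"grip": 0, "slide": [-0.035, -0.0302, 0], "dr": [0, 0, 0]}, {"grip": 0, "slide": [-0.035, -0.0302, 0], "dr": [0, 0, 0]}, {"grip": 0, "slide": [-0.035, -0.0302, 0], "dr": [0, 0, 0]}, {"grip": 0, "slide": [-0.035, -0.0302, 0], "dr": [0, 0, 0]}, {"grip": 0, "slide": [-0.035, -0.0302, 0], "dr": [0, 0, 0]}])

```text
time_s: 0.9
tcp_pos: [388.4, 338.5, 231.1]
ee_rot: [[-0.962, 0.273, -0.0], [0.273, 0.962, -0.0], [0.0, -0.0, -1.0]]
force: [1.7, 1.3, 0.4]
grip_width: 85.3
finger_force: 0.0
```

>>> send_rows(targets=[{"grip": 0, "slide": [-0.035, -0.0302, 0], "dr": [0, 0, 0]}, {"grip": 0, "slide": [-0.035, -0.0302, 0], "dr": [0, 0, 0]}, {"grip": 0, "slide": [-0.035, -0.0302, 0], "dr": [0, 0, 0]}, {"grip": 0, "slide": [-0.035, -0.0302, 0], "dr": [0, 0, 0]}, {"grip": 0, "slide": [-0.035, -0.0302, 0], "dr": [0, 0, 0]}, {"grip": 0, "slide": [-0.035, -0.0302, 0], "dr": [0, 0, 0]}, {"grip": 0, "slide": [-0.035, -0.0302, 0], "dr": [0, 0, 0]}, {"grip": 0, "slide": [-0.035, -0.0302, 0], "dr": [0, 0, 0]}])

```text
time_s: 1.7
tcp_pos: [591.6, 29.9, 231.0]
ee_rot: [[-0.962, 0.273, -0.001], [0.273, 0.962, 0.0], [0.001, -0.0, -1.0]]
force: [0.8, 1.2, -0.7]
grip_width: 85.6
finger_force: 0.0
```

>>> send_rows(targets=[{"grip": 0, "slide": [0, 0, 0], "dr": [0, 0, 0.14]}, {"grip": 0, "slide": [0, 0, 0], "dr": [0, 0, 0.14]}, {"grip": 0, "slide": [0, 0, 0], "dr": [0, 0, 0.14]}, {"grip": 0, "slide": [0, 0, 0], "dr": [0, 0, 0.14]}, {"grip": 0, "slide": [0, 0, 0], "dr": [0, 0, 0.14]}, {"grip": 0, "slide": [0, 0, 0], "dr": [0, 0, 0.14]}, {"grip": 0, "slide": [0, 0, 0], "dr": [0, 0, 0.14]}, {"grip": 0, "slide": [0, 0, 0], "dr": [0, 0, 0.14]}])

```text
time_s: 2.5
tcp_pos: [590.8, 31.5, 230.9]
ee_rot: [[-0.168, 0.986, -0.001], [0.986, 0.168, -0.0], [0.0, -0.001, -1.0]]
force: [0.2, 0.4, -0.1]
grip_width: 85.2
finger_force: 0.0
```

>>> send_rows(targets=[{"grip": 0, "slide": [0, 0, 0], "dr": [0, 0, 0.14]}, {"grip": 0, "slide": [0, 0, 0], "dr": [0, 0, 0.14]}, {"grip": 0, "slide": [0, 0, 0], "dr": [0, 0, 0.13]}, {"grip": 0, "slide": [0, 0, 0], "dr": [0, 0, 0]}])

```text
time_s: 2.9
tcp_pos: [590.8, 31.7, 230.8]
ee_rot: [[0.235, 0.972, -0.001], [0.972, -0.235, -0.0], [-0.001, -0.001, -1.0]]
force: [-0.1, -0.2, -0.1]
grip_width: 85.8
finger_force: 0.0
```

Run:
```python
from h import *
im,d,c,P=shot("wrist"); o=observe()
print(np.round(o["tcp_pos"],1),np.round(o["ee_rot"],3),np.round(o["force"],2),np.round(o["joints"],2),o["time_s"])
Z=P[...,2]
k=(Z>132)&(Z<165)&(np.hypot(P[...,0]-590,P[...,1]-32)<35); q=P[k]; print("knob",len(q),np.median(q,0),q.min(0),q.max(0),(q.min(0)+q.max(0))/2)
k=(Z>110)&(Z<128); q=P[k];print(len(q),q.min(0),q.max(0),np.median(q[:,2]))
cv2.imwrite("pics/w1.png",im[...,::-1]); np.savez("w1.npz",im=im,P=P)
```

```text
[590.8  31.7 230.9] [[ 0.231  0.973 -0.001]
 [ 0.973 -0.231 -0.   ]
 [-0.001 -0.001 -1.   ]] [-0.47 -0.18 -0.05] [-0.67  0.4   0.68  1.8  -0.28  1.05 -0.12] 2.95
knob 1052 [592.87514827  38.44803721 152.82705173] [578.10051494  23.4817281  139.22473156] [606.20767145  49.6173685  156.40708834] [592.15409319  36.5495483  147.81590995]
52246 [ 432.86024739 -183.26101933  110.00125302] [732.7145357   91.76640077 122.9343955 ] 120.03320501822377
```

View pics/w1.png

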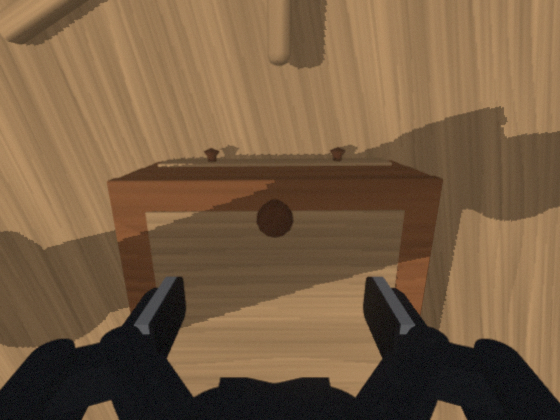

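The wrist view shows the knob at (275,218), centred between the fingers, and the chest's edges square to the picture. I'll go down and grip it.

>>> send_rows(targets=[{"grip": 0.3, "slide": [0.0025, 0, 0.03], "dr": [0, 0, 0]}, {"grip": 0.3, "slide": [0, 0, 0.03], "dr": [0, 0, 0]}, {"grip": 0.3, "slide": [0, 0, 0.025], "dr": [0, 0, 0]}, {"grip": 0.3, "slide": [0, 0, 0.02], "dr": [0, 0, 0]}, {"grip": 0.3, "slide": [0, 0, 0], "dr": [0, 0, 0]}], newtons=30)

```text
time_s: 3.45
tcp_pos: [589.5, 34.0, 123.6]
ee_rot: [[0.231, 0.973, -0.005], [0.973, -0.231, -0.001], [-0.002, -0.005, -1.0]]
force: [-0.9, -0.5, -0.4]
grip_width: 60.0
finger_force: 0.0
```

>>> send_rows(targets=[{"grip": 1, "slide": [0, 0, 0], "dr": [0, 0, 0]}, {"grip": 1, "slide": [0, 0, 0], "dr": [0, 0, 0]}, {"grip": 1, "slide": [0, 0, 0], "dr": [0, 0, 0]}, {"grip": 1, "slide": [0, 0, 0], "dr": [0, 0, 0]}, {"grip": 1, "slide": [0, 0, 0], "dr": [0, 0, 0]}, {"grip": 1, "slide": [0, 0, 0], "dr": [0, 0, 0]}, {"grip": 1, "slide": [0, 0, 0], "dr": [0, 0, 0]}])

```text
time_s: 4.15
tcp_pos: [591.7, 34.1, 127.8]
ee_rot: [[0.233, 0.972, 0.0], [0.972, -0.233, 0.001], [0.001, 0.0, -1.0]]
force: [-4.2, 0.8, 6.4]
grip_width: 26.8
finger_force: 29.4
```

Run:
```python
import numpy as np
# arc steps, tool x (=front) and z (=down), mm, theta steps
t=np.concatenate([np.arange(0,1.2,.1),np.arange(1.2,1.61,.05)])
X=236*np.cos(t)-40*np.sin(t);Z=236*np.sin(t)+40*np.cos(t)
for a in zip(t[1:].round(2),np.diff(X).round(1),-np.diff(Z).round(1),X[1:].round(1),Z[1:].round(1)):print(*a)
```

```text
0.1 -5.2 -23.4 230.8 63.4
0.2 -7.5 -22.7 223.3 86.1
0.3 -9.7 -21.9 213.6 108.0
0.4 -11.8 -20.8 201.8 128.7
0.5 -13.9 -19.5 187.9 148.2
0.6 -15.7 -18.0 172.2 166.3
0.7 -17.5 -16.4 154.7 182.6
0.8 -19.0 -14.5 135.7 197.2
0.9 -20.4 -12.6 115.4 209.7
1.0 -21.5 -10.5 93.9 220.2
1.1 -22.5 -8.3 71.4 228.5
1.2 -23.2 -6.0 48.2 234.5
1.25 -11.8 -2.1 36.5 236.6
1.3 -11.9 -1.5 24.6 238.1
1.35 -11.9 -0.9 12.7 239.0
1.4 -12.0 -0.3 0.7 239.4
1.45 -12.0 0.3 -11.3 239.1
1.5 -11.9 0.9 -23.2 238.2
1.55 -11.9 1.5 -35.1 236.8
1.6 -11.8 2.0 -46.9 234.7
```

>>> send_rows(targets=[{"grip": 1, "slide": [-0.0022, 0, -0.0118], "dr": [0, 0, 0]}, {"grip": 1, "slide": [-0.003, 0, -0.0116], "dr": [0, 0, 0]}, {"grip": 1, "slide": [-0.0035, 0, -0.0114], "dr": [0, 0, 0]}, {"grip": 1, "slide": [-0.004, 0, -0.0113], "dr": [0, 0, 0]}, {"grip": 1, "slide": [-0.0046, 0, -0.011], "dr": [0, 0, 0]}, {"grip": 1, "slide": [-0.0051, 0, -0.0109], "dr": [0, 0, 0]}, {"grip": 1, "slide": [-0.0056, 0, -0.0106], "dr": [0, 0, 0]}, {"grip": 1, "slide": [-0.0062, 0, -0.0102], "dr": [0, 0, 0]}])

```text
time_s: 4.95
tcp_pos: [583.8, 1.0, 216.3]
ee_rot: [[0.233, 0.972, 0.001], [0.972, -0.233, 0.001], [0.001, 0.0, -1.0]]
force: [0.8, 5.0, -0.8]
grip_width: 27.1
finger_force: 30.3
```

>>> send_rows(targets=[{"grip": 1, "slide": [-0.0067, 0, -0.0099], "dr": [0, 0, 0]}, {"grip": 1, "slide": [-0.0072, 0, -0.0096], "dr": [0, 0, 0]}, {"grip": 1, "slide": [-0.0076, 0, -0.0092], "dr": [0, 0, 0]}, {"grip": 1, "slide": [-0.0081, 0, -0.0088], "dr": [0, 0, 0]}, {"grip": 1, "slide": [-0.0085, 0, -0.0084], "dr": [0, 0, 0]}, {"grip": 1, "slide": [-0.009, 0, -0.008], "dr": [0, 0, 0]}, {"grip": 1, "slide": [-0.0093, 0, -0.0075], "dr": [0, 0, 0]}, {"grip": 1, "slide": [-0.0097, 0, -0.007], "dr": [0, 0, 0]}])

```text
time_s: 5.75
tcp_pos: [568.8, -63.6, 285.1]
ee_rot: [[0.234, 0.972, 0.002], [0.972, -0.234, 0.001], [0.002, 0.002, -1.0]]
force: [1.8, 5.9, 1.7]
grip_width: 27.0
finger_force: 30.5
```

>>> send_rows(targets=[{"grip": 1, "slide": [-0.01, 0, -0.0066], "dr": [0, 0, 0]}, {"grip": 1, "slide": [-0.0104, 0, -0.006], "dr": [0, 0, 0]}, {"grip": 1, "slide": [-0.0106, 0, -0.0055], "dr": [0, 0, 0]}, {"grip": 1, "slide": [-0.0109, 0, -0.005], "dr": [0, 0, 0]}, {"grip": 1, "slide": [-0.0112, 0, -0.0044], "dr": [0, 0, 0]}, {"grip": 1, "slide": [-0.0113, 0, -0.0039], "dr": [0, 0, 0]}, {"grip": 1, "slide": [-0.0115, 0, -0.0033], "dr": [0, 0, 0]}, {"grip": 1, "slide": [-0.0117, 0, -0.0027], "dr": [0, 0, 0]}])

```text
time_s: 6.55
tcp_pos: [548.5, -150.2, 322.8]
ee_rot: [[0.234, 0.972, 0.003], [0.972, -0.234, -0.0], [0.0, 0.003, -1.0]]
force: [3.7, 2.3, 4.5]
grip_width: 26.8
finger_force: 31.0
```

>>> send_rows(targets=[{"grip": 1, "slide": [-0.006, 0, -0.001], "dr": [0, 0, 0]}, {"grip": 1, "slide": [-0.006, 0, -0.001], "dr": [0, 0, 0]}, {"grip": 1, "slide": [-0.006, 0, -0.0008], "dr": [0, 0, 0]}, {"grip": 1, "slide": [-0.006, 0, -0.0007], "dr": [0, 0, 0]}, {"grip": 1, "slide": [0, 0, 0], "dr": [0, 0, 0]}])

```text
time_s: 7.05
tcp_pos: [542.7, -175.3, 326.5]
ee_rot: [[0.236, 0.972, 0.004], [0.972, -0.236, -0.003], [-0.001, 0.005, -1.0]]
force: [2.2, -0.9, 6.4]
grip_width: 26.7
finger_force: 31.2
```

>>> send_rows(targets=[{"grip": 1, "slide": [-0.003, 0, -0.001], "dr": [0, 0, 0]}, {"grip": 1, "slide": [-0.003, 0, -0.001], "dr": [0, 0, 0]}, {"grip": 1, "slide": [-0.003, 0, -0.0005], "dr": [0, 0, 0]}, {"grip": 1, "slide": [-0.003, 0, 0], "dr": [0, 0, 0]}, {"grip": 1, "slide": [0, 0, 0], "dr": [0, 0, 0]}])

```text
time_s: 7.55
tcp_pos: [540.1, -185.8, 327.4]
ee_rot: [[0.235, 0.972, 0.003], [0.972, -0.235, -0.003], [-0.002, 0.004, -1.0]]
force: [7.9, -2.4, -1.8]
grip_width: 26.9
finger_force: 30.7
```

>>> send_rows(targets=[{"grip": 1, "slide": [-0.003, 0.001, 0], "dr": [0, 0, 0]}, {"grip": 1, "slide": [-0.002, 0.001, 0], "dr": [0, 0, 0]}, {"grip": 1, "slide": [0, 0, 0], "dr": [0, 0, 0]}])

```text
time_s: 7.85
tcp_pos: [539.0, -190.6, 327.5]
ee_rot: [[0.235, 0.972, -0.001], [0.972, -0.235, -0.0], [-0.001, -0.001, -1.0]]
force: [-1.7, 1.1, 5.6]
grip_width: 26.8
finger_force: 31.2
```

>>> send_rows(targets=[{"grip": 1, "slide": [-0.003, 0, 0], "dr": [0, 0, 0]}, {"grip": 1, "slide": [-0.001, 0, 0], "dr": [0, 0, 0]}, {"grip": 1, "slide": [0, 0, 0], "dr": [0, 0, 0]}])

```text
time_s: 8.15
tcp_pos: [538.1, -194.4, 327.6]
ee_rot: [[0.235, 0.972, -0.001], [0.972, -0.235, -0.0], [-0.0, -0.001, -1.0]]
force: [-1.2, -0.0, 6.5]
grip_width: 26.7
finger_force: 31.2
```

>>> send_rows(targets=[{"grip": 1, "slide": [-0.003, 0, -0.001], "dr": [0, 0, 0]}, {"grip": 1, "slide": [-0.001, 0, -0.001], "dr": [0, 0, 0]}, {"grip": 1, "slide": [0, 0, 0], "dr": [0, 0, 0]}])

```text
time_s: 8.45
tcp_pos: [537.4, -197.4, 327.8]
ee_rot: [[0.235, 0.972, -0.002], [0.972, -0.235, -0.001], [-0.001, -0.002, -1.0]]
force: [2.5, -1.1, -9.1]
grip_width: 26.4
finger_force: 30.4
```

>>> send_rows(targets=[{"grip": 1, "slide": [-0.003, 0, 0], "dr": [0, 0, 0]}, {"grip": 1, "slide": [0, 0, 0], "dr": [0, 0, 0]}])

```text
time_s: 8.65
tcp_pos: [536.7, -200.0, 327.8]
ee_rot: [[0.234, 0.972, -0.002], [0.972, -0.234, -0.0], [-0.001, -0.002, -1.0]]
force: [2.9, -0.2, -12.1]
grip_width: 26.7
finger_force: 30.3
```

>>> send_rows(targets=[{"grip": 1, "slide": [-0.003, 0, 0], "dr": [0, 0, 0]}, {"grip": 1, "slide": [0, 0, 0], "dr": [0, 0, 0]}])

```text
time_s: 8.85
tcp_pos: [536.1, -202.8, 327.9]
ee_rot: [[0.234, 0.972, -0.002], [0.972, -0.234, 0.0], [-0.0, -0.002, -1.0]]
force: [2.7, 0.0, -14.7]
grip_width: 26.6
finger_force: 30.5
```

>>> send_rows(targets=[{"grip": 1, "slide": [-0.002, 0, 0.001], "dr": [0, 0, 0]}, {"grip": 1, "slide": [0, 0, 0], "dr": [0, 0, 0]}])

```text
time_s: 9.05
tcp_pos: [535.7, -204.9, 327.8]
ee_rot: [[0.234, 0.972, -0.001], [0.972, -0.234, 0.0], [0.0, -0.001, -1.0]]
force: [-0.8, 0.8, -10.2]
grip_width: 26.8
finger_force: 30.9
```

>>> send_rows(targets=[{"grip": 1, "slide": [-0.002, 0, 0.0005], "dr": [0, 0, 0]}, {"grip": 1, "slide": [0, 0, 0], "dr": [0, 0, 0]}])

```text
time_s: 9.25
tcp_pos: [535.2, -207.1, 327.6]
ee_rot: [[0.235, 0.972, -0.001], [0.972, -0.235, 0.0], [0.0, -0.001, -1.0]]
force: [-3.1, 1.8, -6.9]
grip_width: 26.6
finger_force: 31.2
```

>>> send_rows(targets=[{"grip": 1, "slide": [-0.002, 0, 0], "dr": [0, 0, 0]}, {"grip": 1, "slide": [0, 0, 0], "dr": [0, 0, 0]}])

```text
time_s: 9.45
tcp_pos: [534.8, -209.0, 327.5]
ee_rot: [[0.235, 0.972, -0.001], [0.972, -0.235, 0.0], [-0.0, -0.001, -1.0]]
force: [-4.7, 1.4, -4.9]
grip_width: 26.9
finger_force: 31.3
```

>>> send_rows(targets=[{"grip": 1, "slide": [-0.002, -0.0005, 0.0002], "dr": [0, 0, 0]}, {"grip": 1, "slide": [0, 0, 0], "dr": [0, 0, 0]}])

```text
time_s: 9.65
tcp_pos: [534.3, -210.9, 327.4]
ee_rot: [[0.234, 0.972, 0.0], [0.972, -0.234, -0.0], [-0.0, 0.0, -1.0]]
force: [-3.6, 0.4, -4.4]
grip_width: 26.6
finger_force: 31.3
```

>>> send_rows(targets=[{"grip": 1, "slide": [-0.002, 0, 0.0002], "dr": [0, 0, 0]}, {"grip": 1, "slide": [0, 0, 0], "dr": [0, 0, 0]}])

```text
time_s: 9.85
tcp_pos: [534.0, -212.2, 327.3]
ee_rot: [[0.234, 0.972, 0.0], [0.972, -0.234, 0.001], [0.001, 0.0, -1.0]]
force: [-4.0, 2.3, -2.4]
grip_width: 26.6
finger_force: 31.5
```

>>> send_rows(targets=[{"grip": 1, "slide": [-0.002, 0, 0.0002], "dr": [0, 0, 0]}, {"grip": 1, "slide": [0, 0, 0], "dr": [0, 0, 0]}])

```text
time_s: 10.05
tcp_pos: [533.9, -212.6, 327.2]
ee_rot: [[0.232, 0.973, 0.0], [0.973, -0.232, 0.003], [0.003, -0.0, -1.0]]
force: [-5.5, 6.2, 1.0]
grip_width: 26.9
finger_force: 31.7
```

>>> send_rows(targets=[{"grip": 1, "slide": [-0.001, 0, 0], "dr": [0, 0, 0]}, {"grip": 1, "slide": [0, 0, 0], "dr": [0, 0, 0]}])

```text
time_s: 10.25
tcp_pos: [533.9, -212.7, 327.2]
ee_rot: [[0.232, 0.973, 0.0], [0.973, -0.232, 0.004], [0.004, -0.001, -1.0]]
force: [-4.4, 9.1, 1.0]
grip_width: 27.0
finger_force: 31.7
```

>>> send_rows(targets=[{"grip": 0.5, "slide": [0, 0, 0], "dr": [0, 0, 0]}, {"grip": 0.5, "slide": [0, 0, 0], "dr": [0, 0, 0]}, {"grip": 0.5, "slide": [0, 0, 0], "dr": [0, 0, 0]}, {"grip": 0.5, "slide": [0, 0, 0], "dr": [0, 0, 0]}])

```text
time_s: 10.65
tcp_pos: [533.8, -215.9, 327.3]
ee_rot: [[0.234, 0.972, 0.002], [0.972, -0.234, -0.001], [-0.0, 0.002, -1.0]]
force: [-0.4, -0.0, -0.4]
grip_width: 42.5
finger_force: 0.0
```

Run:
```python
from h import *
im,d,c,P=shot("scene"); np.savez("s1.npz",im=im,P=P,d=d)
cv2.imwrite("pics/s1.png",cv2.resize(im[120:330,140:420,::-1],None,fx=2.8,fy=2.8))
```

```text
(no output)
```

View pics/s1.png

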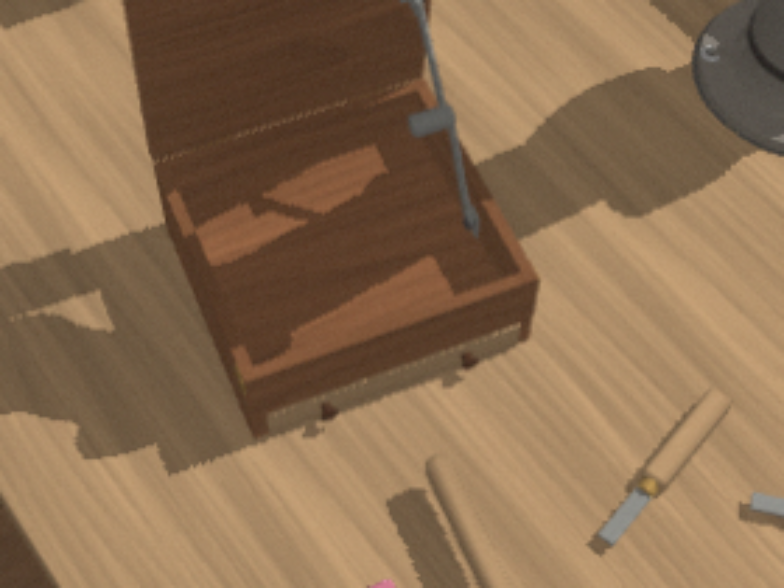

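The lid stands up and the stay's bars are nearly in line, with the boss at crop (433,121), which is full-image (295,163). I'll back off upwards, then measure the boss and the chisel.

>>> send_rows(targets=[{"grip": 0.2, "slide": [0, 0, -0.015], "dr": [0, 0, 0]}, {"grip": 0.2, "slide": [0, 0, -0.03], "dr": [0, 0, 0]}, {"grip": 0, "slide": [0, 0, -0.03], "dr": [0, 0, 0]}, {"grip": 0, "slide": [0, 0, -0.025], "dr": [0, 0, 0]}])

```text
time_s: 11.1
tcp_pos: [533.5, -215.8, 428.6]
ee_rot: [[0.234, 0.972, 0.001], [0.972, -0.234, -0.001], [-0.0, 0.002, -1.0]]
force: [1.0, 0.1, -0.2]
grip_width: 85.7
finger_force: 0.0
```

Run:
```python
from h import *
H=np.array([536.5,-197.5]);xd=np.array([-.2304,-.9731]);yd=np.array([.9731,-.2304]);C=H-130*xd
def ch(P): return np.dstack([(P[...,:2]-C)@xd,(P[...,:2]-C)@yd,P[...,2]])
for n in ["scene","top"]:
    im,d,c,P=shot(n);np.savez(n+"2.npz",im=im,P=P)
    Q=ch(P)
    m=(Q[...,0]>5)&(Q[...,0]<60)&(Q[...,1]>-122)&(Q[...,1]<-60)&(Q[...,2]>140)&(Q[...,2]<190)
    q=Q[m];print(n,"boss",len(q),np.median(q,0).round(1),np.percentile(q,[2,98],axis=0).round(1))
    m=(Q[...,0]>20)&(Q[...,0]<140)&(Q[...,1]>-125)&(Q[...,1]<-80)&(Q[...,2]>110)&(Q[...,2]<260)
    # lid plane: points above rim
    m=(Q[...,0]>60)&(Q[...,1]>-60)&(Q[...,1]<110)&(Q[...,2]>150)&(Q[...,2]<330)&(Q[...,0]<140); q=Q[m]
    if len(q)>100:
        p=np.polyfit(q[:,2]-105,q[:,0]-130,1);print("lid angle",np.pi/2+np.arctan(p[0]),p)
    hsv=cv2.cvtColor(im,cv2.COLOR_RGB2HSV)
    W=P; m=(W[...,0]>335)&(W[...,0]<440)&(W[...,1]>225)&(W[...,1]<300)&(W[...,2]>15)&(W[...,2]<35)
    m=m.astype(np.uint8);k,l,s,_=cv2.connectedComponentsWithStats(m);i=1+np.argmax(s[1:,4]);
    q=W[l==i];r=cv2.minAreaRect(q[:,:2].astype(np.float32));print(n,"handle",len(q),r,cv2.boxPoints(r).round(0).tolist(),np.median(q[:,2]))
    v=cv2.fitLine(q[:,:2].astype(np.float32),cv2.DIST_HUBER,0,.1,.1).ravel();print(v)
    # blade: low-saturation bluish gray
    m=(W[...,0]>430)&(W[...,0]<570)&(W[...,1]>240)&(W[...,1]<320)&(im[...,2].astype(int)>im[...,0].astype(int)+3)
    q=W[m];print("blade",len(q),np.median(q,0).round(1),q.min(0),q.max(0))
print(observe()["force"],observe()["time_s"])
```

```text
scene boss 174 [  22.3 -106.1  169.5] [[  11.2 -121.1  142.5]
 [  42.1  -82.   186.2]]
lid angle 1.4687711507909074 [-0.10238065 -4.5620763 ]
scene handle 269 ((403.12628173828125, 258.568115234375), (81.21009063720703, 25.92014503479004), 13.837919235229492) [[361.0, 261.0], [367.0, 236.0], [446.0, 256.0], [439.0, 281.0]] 23.455568082891936
[9.6169770e-01 2.7411216e-01 4.0376328e+02 2.5969229e+02]
  return _methods._mean(a, axis=axis, dtype=dtype,
  ret = um.true_divide(
Traceback (most recent call last):
ValueError: zero-size array to reduction operation minimum which has no identity
```

>>> send_rows(targets=[{"grip": 0, "slide": [0.0313, -0.016, 0], "dr": [0, 0, 0]}, {"grip": 0, "slide": [0.0313, -0.016, 0], "dr": [0, 0, 0]}, {"grip": 0, "slide": [0.0313, -0.016, 0], "dr": [0, 0, 0]}, {"grip": 0, "slide": [0.0313, -0.016, 0], "dr": [0, 0, 0]}, {"grip": 0, "slide": [0.0313, -0.016, 0], "dr": [0, 0, 0]}, {"grip": 0, "slide": [0.0313, -0.016, 0], "dr": [0, 0, 0]}])

```text
time_s: 11.75
tcp_pos: [483.5, -9.1, 426.9]
ee_rot: [[0.234, 0.972, 0.001], [0.972, -0.234, 0.0], [0.001, 0.001, -1.0]]
force: [1.6, -0.2, 0.6]
grip_width: 85.4
finger_force: 0.0
```

>>> send_rows(targets=[{"grip": 0, "slide": [0.0313, -0.016, 0.0285], "dr": [0, 0, 0]}, {"grip": 0, "slide": [0.0313, -0.016, 0.0285], "dr": [0, 0, 0]}, {"grip": 0, "slide": [0.0313, -0.016, 0.0285], "dr": [0, 0, 0]}, {"grip": 0, "slide": [0.0313, -0.016, 0.0285], "dr": [0, 0, 0]}, {"grip": 0, "slide": [0.0313, -0.016, 0.0285], "dr": [0, 0, 0]}, {"grip": 0, "slide": [0.0313, -0.016, 0.0285], "dr": [0, 0, 0]}, {"grip": 0, "slide": [0.0313, -0.016, 0.0285], "dr": [0, 0, 0]}, {"grip": 0, "slide": [0.0313, -0.016, 0.0285], "dr": [0, 0, 0]}])

```text
time_s: 12.55
tcp_pos: [417.9, 264.5, 197.8]
ee_rot: [[0.234, 0.972, 0.001], [0.972, -0.234, 0.001], [0.001, 0.001, -1.0]]
force: [0.1, -0.8, -0.1]
grip_width: 85.2
finger_force: 0.0
```

>>> send_rows(targets=[{"grip": 0, "slide": [0, 0, 0], "dr": [0, 0, -0.147]}, {"grip": 0, "slide": [0, 0, 0], "dr": [0, 0, -0.147]}, {"grip": 0, "slide": [0, 0, 0], "dr": [0, 0, -0.147]}, {"grip": 0, "slide": [0, 0, 0], "dr": [0, 0, -0.147]}, {"grip": 0, "slide": [0, 0, 0], "dr": [0, 0, -0.147]}, {"grip": 0, "slide": [0, 0, 0], "dr": [0, 0, -0.147]}, {"grip": 0, "slide": [0, 0, 0], "dr": [0, 0, -0.147]}])

```text
time_s: 13.25
tcp_pos: [418.3, 263.1, 198.8]
ee_rot: [[-0.716, 0.698, 0.001], [0.698, 0.716, 0.0], [-0.0, 0.001, -1.0]]
force: [0.0, -0.4, -0.9]
grip_width: 85.3
finger_force: 0.0
```

>>> send_rows(targets=[{"grip": 0, "slide": [0, 0, 0], "dr": [0, 0, -0.147]}, {"grip": 0, "slide": [0, 0, 0], "dr": [0, 0, -0.147]}, {"grip": 0, "slide": [0, 0, 0], "dr": [0, 0, -0.147]}, {"grip": 0, "slide": [0, 0, 0], "dr": [0, 0, -0.147]}, {"grip": 0, "slide": [0, 0, 0], "dr": [0, 0, -0.147]}, {"grip": 0, "slide": [0, 0, 0], "dr": [0, 0, -0.147]}, {"grip": 0, "slide": [0, 0, 0], "dr": [0, 0, -0.147]}, {"grip": 0, "slide": [0, 0, 0], "dr": [0, 0, 0]}])

```text
time_s: 14.05
tcp_pos: [418.3, 263.1, 198.8]
ee_rot: [[-0.968, -0.249, 0.0], [-0.249, 0.968, 0.0], [-0.0, 0.0, -1.0]]
force: [-0.7, 0.4, 0.2]
grip_width: 85.5
finger_force: 0.0
```

```bash
cat > ch.py <<'E'
from h import *
o=observe();T=np.array(o["tcp_pos"]);R=np.array(o["ee_rot"])
im,d,c,W=shot("wrist")
print(T.round(1),R.round(3).tolist(),np.round(o["joints"],2),o["time_s"])
m=((W[...,2]>16)&(W[...,2]<32)&(np.hypot(W[...,0]-410,W[...,1]-262)<80)).astype(np.uint8)
k,l,s,_=cv2.connectedComponentsWithStats(m);i=1+np.argmax(s[1:,4])
q=W[l==i];r=cv2.minAreaRect(q[:,:2].astype(np.float32));print("handle",len(q),r,cv2.boxPoints(r).round(0).tolist(),np.median(q[:,2]))
b=cv2.boxPoints(r)
L=((np.median(q,0)-T)@R);print("median in tool",L.round(1))
cv2.imwrite("pics/w2.png",im[...,::-1]); np.savez("w2.npz",im=im,P=W)
E
python3 ch.py
```

```text
[418.3 263.1 198.8] [[-0.968, -0.249, 0.0], [-0.249, 0.968, 0.0], [-0.0, 0.0, -1.0]] [-0.75  0.22  0.07  2.02 -0.02  0.91  1.15] 14.05
handle 2567 ((423.90753173828125, 265.14178466796875), (126.12499237060547, 24.832317352294922), 13.728638648986816) [[360.0, 262.0], [366.0, 238.0], [488.0, 268.0], [482.0, 292.0]] 23.112629350922855
median in tool [  2.8   0.5 175.7]
```

View pics/w2.png

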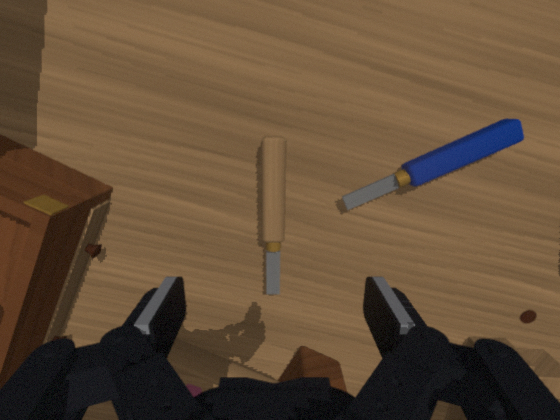

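The wrist view shows the wooden chisel at (273,200) lined up with the tool, and the blue one off to the right. I'll go down and grip the handle.

>>> send_rows(targets=[{"grip": 0.2, "slide": [0, 0.0005, 0.04], "dr": [0, 0, 0]}, {"grip": 0.2, "slide": [0, 0, 0.04], "dr": [0, 0, 0]}, {"grip": 0.2, "slide": [0, 0, 0.04], "dr": [0, 0, 0]}, {"grip": 0.2, "slide": [0, 0, 0.035], "dr": [0, 0, 0]}, {"grip": 0.2, "slide": [0, 0, 0.025], "dr": [0, 0, 0]}, {"grip": 0.2, "slide": [0, 0, 0.016], "dr": [0, 0, 0]}, {"grip": 0.2, "slide": [0, 0, 0], "dr": [0, 0, 0]}])

```text
time_s: 14.8
tcp_pos: [416.7, 262.7, 0.8]
ee_rot: [[-0.969, -0.245, -0.003], [-0.245, 0.969, -0.003], [0.004, -0.002, -1.0]]
force: [-0.1, 0.5, 0.6]
grip_width: 68.5
finger_force: 0.0
```

>>> send_rows(targets=[{"grip": 1, "slide": [0, 0, 0], "dr": [0, 0, 0]}, {"grip": 1, "slide": [0, 0, 0], "dr": [0, 0, 0]}, {"grip": 1, "slide": [0, 0, 0], "dr": [0, 0, 0]}, {"grip": 1, "slide": [0, 0, 0], "dr": [0, 0, 0]}, {"grip": 1, "slide": [0, 0, 0], "dr": [0, 0, 0]}, {"grip": 1, "slide": [0, 0, 0], "dr": [0, 0, 0]}, {"grip": 1, "slide": [0, 0, 0], "dr": [0, 0, 0]}], newtons=40)

```text
time_s: 15.5
tcp_pos: [418.7, 264.2, 4.0]
ee_rot: [[-0.969, -0.248, 0.002], [-0.248, 0.969, 0.001], [-0.002, 0.001, -1.0]]
force: [-0.9, 0.0, 6.6]
grip_width: 24.3
finger_force: 40.2
```

>>> send_rows(targets=[{"grip": 1, "slide": [0, 0, -0.02], "dr": [0, 0, 0]}, {"grip": 1, "slide": [0, 0, -0.04], "dr": [0, 0, 0]}, {"grip": 1, "slide": [0, 0, -0.045], "dr": [0, 0, 0]}, {"grip": 1, "slide": [0, 0, -0.045], "dr": [0, 0, 0]}, {"grip": 1, "slide": [0, 0, -0.045], "dr": [0, 0, 0]}, {"grip": 1, "slide": [0, 0, -0.03], "dr": [0, 0, 0]}])

```text
time_s: 16.1
tcp_pos: [418.4, 264.0, 231.6]
ee_rot: [[-0.969, -0.248, 0.003], [-0.248, 0.969, 0.003], [-0.004, 0.002, -1.0]]
force: [0.6, 0.7, -1.7]
grip_width: 24.2
finger_force: 39.6
```

>>> send_rows(targets=[{"grip": 1, "slide": [0, 0, 0], "dr": [0, 0, 0.147]}, {"grip": 1, "slide": [0, 0, 0], "dr": [0, 0, 0.147]}, {"grip": 1, "slide": [0, 0, 0], "dr": [0, 0, 0.147]}, {"grip": 1, "slide": [0, 0, 0], "dr": [0, 0, 0.147]}, {"grip": 1, "slide": [0, 0, 0], "dr": [0, 0, 0.147]}, {"grip": 1, "slide": [0, 0, 0], "dr": [0, 0, 0.147]}, {"grip": 1, "slide": [0, 0, 0], "dr": [0, 0, 0.147]}])

```text
time_s: 16.8
tcp_pos: [417.5, 263.4, 228.1]
ee_rot: [[-0.708, 0.706, 0.0], [0.706, 0.708, 0.0], [0.0, 0.0, -1.0]]
force: [0.2, -0.7, -0.7]
grip_width: 24.0
finger_force: 39.6
```

>>> send_rows(targets=[{"grip": 1, "slide": [0, 0, 0], "dr": [0, 0, 0.147]}, {"grip": 1, "slide": [0, 0, 0], "dr": [0, 0, 0.147]}, {"grip": 1, "slide": [0, 0, 0], "dr": [0, 0, 0.147]}, {"grip": 1, "slide": [0, 0, 0], "dr": [0, 0, 0.147]}, {"grip": 1, "slide": [0, 0, 0], "dr": [0, 0, 0.147]}, {"grip": 1, "slide": [0, 0, 0], "dr": [0, 0, 0.147]}, {"grip": 1, "slide": [0, 0, 0], "dr": [0, 0, 0.147]}, {"grip": 1, "slide": [0, 0, 0], "dr": [0, 0, 0]}])

```text
time_s: 17.6
tcp_pos: [417.6, 263.5, 228.1]
ee_rot: [[0.235, 0.972, 0.0], [0.972, -0.235, 0.0], [0.0, -0.0, -1.0]]
force: [0.3, -0.1, -2.2]
grip_width: 24.1
finger_force: 39.6
```

>>> send_rows(targets=[{"grip": 1, "slide": [-0.033, 0.0314, 0], "dr": [0, 0, 0]}, {"grip": 1, "slide": [-0.033, 0.0314, 0], "dr": [0, 0, 0]}, {"grip": 1, "slide": [-0.033, 0.0314, 0], "dr": [0, 0, 0]}, {"grip": 1, "slide": [-0.033, 0.0314, 0], "dr": [0, 0, 0]}, {"grip": 1, "slide": [-0.033, 0.0314, 0], "dr": [0, 0, 0]}, {"grip": 1, "slide": [-0.033, 0.0314, 0], "dr": [0, 0, 0]}, {"grip": 1, "slide": [-0.033, 0.0314, 0], "dr": [0, 0, 0]}, {"grip": 1, "slide": [-0.033, 0.0314, 0], "dr": [0, 0, 0]}])

```text
time_s: 18.4
tcp_pos: [600.9, -53.2, 228.0]
ee_rot: [[0.229, 0.973, 0.0], [0.973, -0.229, 0.001], [0.001, 0.0, -1.0]]
force: [0.3, 0.6, -0.6]
grip_width: 24.1
finger_force: 39.6
```

Run:
```python
from h import *
o=observe();print(np.round(o["tcp_pos"],1),o["grip_width"])
im,d,c,P=shot("scene"); np.savez("s3.npz",im=im,P=P)
im2,*_=shot("top")
a=cv2.resize(im[90:310,150:400],(500,440));b=cv2.resize(im2[100:320,200:350],(300,440))
cv2.imwrite("pics/s3.png",np.hstack([a,b])[...,::-1])
```

```text
[600.9 -53.2 228. ] 24.139153888131098
```

View pics/s3.png

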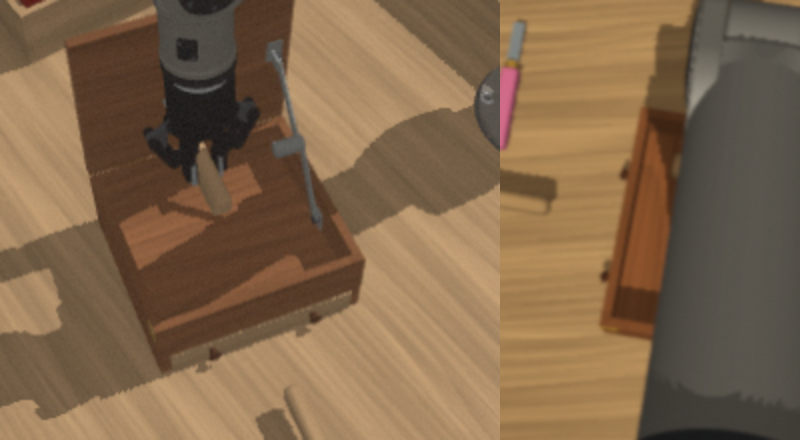

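The left panel shows the chisel held over the compartment, handle butt at (215,205). It is clear of the lid and the stay (boss at (290,145)), so I'll lower it.

>>> send_rows(targets=[{"grip": 1, "slide": [0.002, 0, 0.03], "dr": [0, 0, 0]}, {"grip": 1, "slide": [0, 0, 0.03], "dr": [0, 0, 0]}, {"grip": 1, "slide": [0, 0, 0.03], "dr": [0, 0, 0]}, {"grip": 1, "slide": [0, 0, 0.03], "dr": [0, 0, 0]}, {"grip": 1, "slide": [0, 0, 0.025], "dr": [0, 0, 0]}, {"grip": 1, "slide": [0, 0, 0.02], "dr": [0, 0, 0]}, {"grip": 1, "slide": [0, 0, 0.008], "dr": [0, 0, 0]}, {"grip": 1, "slide": [0, 0, 0], "dr": [0, 0, 0]}])

```text
time_s: 19.3
tcp_pos: [600.0, -49.3, 54.0]
ee_rot: [[0.232, 0.973, -0.002], [0.973, -0.232, 0.0], [-0.0, -0.002, -1.0]]
force: [0.2, -0.7, -0.6]
grip_width: 24.2
finger_force: 39.8
```

>>> send_rows(targets=[{"grip": 1, "slide": [0, 0, 0.003], "dr": [0, 0, 0]}, {"grip": 1, "slide": [0, 0, 0], "dr": [0, 0, 0]}])

```text
time_s: 19.5
tcp_pos: [601.5, -49.7, 52.7]
ee_rot: [[0.233, 0.972, 0.002], [0.972, -0.233, 0.0], [0.001, 0.001, -1.0]]
force: [0.3, -0.7, -1.6]
grip_width: 24.0
finger_force: 39.8
```

>>> send_rows(targets=[{"grip": 1, "slide": [0, 0, 0.002], "dr": [0, 0, 0]}, {"grip": 1, "slide": [0, 0, 0.001], "dr": [0, 0, 0]}, {"grip": 1, "slide": [0, 0, 0], "dr": [0, 0, 0]}])

```text
time_s: 19.8
tcp_pos: [601.1, -49.8, 49.2]
ee_rot: [[0.234, 0.972, 0.001], [0.972, -0.234, 0.0], [0.0, 0.001, -1.0]]
force: [0.8, 0.2, -0.3]
grip_width: 24.5
finger_force: 40.0
```

>>> send_rows(targets=[{"grip": 0.5, "slide": [0, 0, 0], "dr": [0, 0, 0]}, {"grip": 0.4, "slide": [0, 0, 0], "dr": [0, 0, 0]}, {"grip": 0.4, "slide": [0, 0, 0], "dr": [0, 0, 0]}, {"grip": 0.4, "slide": [0, 0, 0], "dr": [0, 0, 0]}, {"grip": 0.4, "slide": [0, 0, -0.01], "dr": [0, 0, 0]}, {"grip": 0.4, "slide": [0, 0, -0.03], "dr": [0, 0, 0]}, {"grip": 0.4, "slide": [0, 0, -0.04], "dr": [0, 0, 0]}, {"grip": 0.4, "slide": [0, 0, -0.04], "dr": [0, 0, 0]}])

```text
time_s: 20.6
tcp_pos: [600.4, -50.0, 170.5]
ee_rot: [[0.234, 0.972, -0.001], [0.972, -0.234, -0.0], [-0.0, -0.001, -1.0]]
force: [0.6, 0.3, 0.5]
grip_width: 51.4
finger_force: 0.0
```

>>> send_rows(targets=[{"grip": 0.4, "slide": [0.03, 0, -0.03], "dr": [0, 0, 0]}, {"grip": 0.4, "slide": [0.04, 0, -0.02], "dr": [0, 0, 0]}, {"grip": 0.8, "slide": [0.04, 0, 0], "dr": [0, 0, 0]}, {"grip": 1, "slide": [0.04, 0, 0], "dr": [0, 0, 0]}, {"grip": 1, "slide": [0, 0, 0], "dr": [0, 0, 0]}])

```text
time_s: 21.1
tcp_pos: [636.4, 104.6, 219.2]
ee_rot: [[0.224, 0.975, 0.001], [0.975, -0.224, 0.004], [0.004, -0.0, -1.0]]
force: [0.5, 1.1, -0.5]
grip_width: 8.1
finger_force: 0.0
```

Run:
```python
from h import *
o=observe();print(np.round(o["tcp_pos"],1),o["time_s"])
im,d,c,P=shot("scene");np.savez("s4.npz",im=im,P=P,d=d)
H=np.array([536.5,-197.5]);xd=np.array([-.2304,-.9731]);yd=np.array([.9731,-.2304]);C=H-130*xd
Q=np.dstack([(P[...,:2]-C)@xd,(P[...,:2]-C)@yd,P[...,2]])
# gray pixels (stay): low saturation
hsv=cv2.cvtColor(im,cv2.COLOR_RGB2HSV)
g=(hsv[...,1]<70)&(abs(Q[...,0])<125)&(abs(Q[...,1])<128)&(Q[...,2]>60)
q=Q[g]; print(len(q))
v,u=np.nonzero(g); print("px",u.min(),u.max(),v.min(),v.max())
for z0 in range(60,270,15):
    s=(q[:,2]>=z0)&(q[:,2]<z0+15)
    if s.sum()>3: print(z0,s.sum(),np.median(q[s],0).round(1),np.percentile(q[s][:,1],[3,97]).round(1))
a=im[100:310,170:390]
cv2.imwrite("pics/s4.png",cv2.resize(a,None,fx=2.8,fy=2.8,interpolation=cv2.INTER_CUBIC)[...,::-1])
```

```text
[636.4 104.6 219.2] 21.1
218
px 238 353 15 212
60 41 [   7.  -118.1   64.4] [-127.3   36.8]
75 23 [ -21.9 -120.7   78.7] [-125.8 -117.6]
90 19 [ -11.2 -119.5   96.8] [-126.9 -118. ]
105 18 [  -2.5 -119.1  113.4] [-121.5  -80.7]
120 13 [   5.4 -119.5  125.5] [-121.1 -117.4]
135 19 [  11.6 -119.3  140.2] [-121.6 -117.5]
150 6 [  16.8 -118.9  157.2] [-121. -117.]
165 9 [  20.9 -120.1  167.7] [-121.7 -118.1]
```

View pics/s4.png

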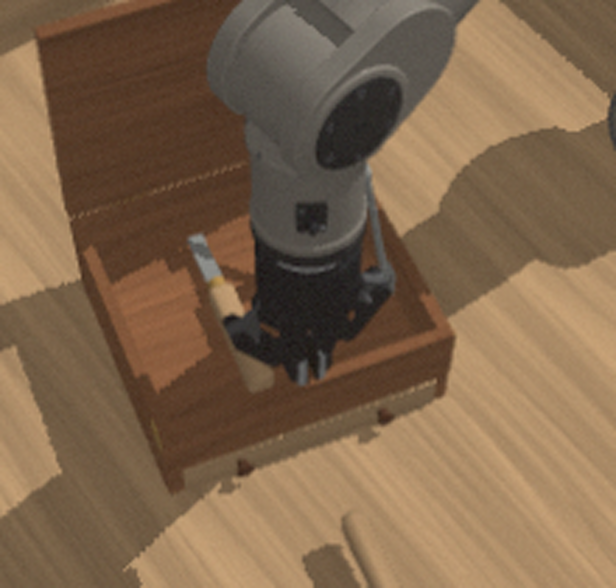

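The chisel lies on the floor of the compartment, blade at (205,255) and handle butt at (258,375), clear of the stay. I'll isolate the boss from the earlier unobstructed shot.

Run:
```python
from h import *
H=np.array([536.5,-197.5]);xd=np.array([-.2304,-.9731]);yd=np.array([.9731,-.2304]);C=H-130*xd
for f in ["s1","scene2"]:
    z=np.load(f+".npz");P=z["P"]
    Q=np.dstack([(P[...,:2]-C)@xd,(P[...,:2]-C)@yd,P[...,2]])
    m=(Q[...,0]>0)&(Q[...,0]<70)&(Q[...,1]>-113)&(Q[...,1]<-60)&(Q[...,2]>125)&(Q[...,2]<200)
    q=Q[m];print(f,len(q),np.median(q,0).round(1),np.percentile(q,[3,97],axis=0).round(1))
    v,u=np.nonzero(m);print(u.min(),u.max(),v.min(),v.max())
    # camera direction in chest frame
c=get_calibration("scene");cam=-np.array(c["R"]).T@np.array(c["t"])
B=np.array([*(C+xd*30+yd*-100),160]);w=cam-B;w/=np.linalg.norm(w)
print("to cam chest",w[:2]@xd,w[:2]@yd,w[2])
# expected pixel of boss centers candidates
for x,zz in [(25,155),(33,162),(40,170)]:
    print(x,zz,proj(c,[[*(C+xd*x+yd*-84),zz],[*(C+xd*x+yd*-124),zz]]).round(1).tolist())
# earlier lid grip: knob pos when locked
R=np.array([[.234,.972,0],[.972,-.234,0],[0,0,-1]])
```

```text
s1 112 [ 21.7 -96.  169.6] [[  15.8 -112.3  156.5]
 [  36.5  -82.   180.8]]
286 299 147 169
scene2 115 [ 21.7 -96.6 169.5] [[  16.  -112.7  157. ]
 [  37.8  -82.   177. ]]
286 299 148 169
to cam chest -0.5855604581051138 0.27592231532736805 0.7622263978129793
25 155 [[287.7, 167.5], [301.9, 163.0]]
33 162 [[286.5, 163.6], [300.7, 159.0]]
40 170 [[285.5, 159.6], [299.8, 155.1]]
```

>>> send_rows(targets=[{"grip": 1, "slide": [-0.023, -0.0213, -0.012], "dr": [0, 0, 0]}, {"grip": 1, "slide": [-0.023, -0.0213, -0.012], "dr": [0, 0, 0]}, {"grip": 1, "slide": [-0.023, -0.0213, -0.012], "dr": [0, 0, 0]}, {"grip": 1, "slide": [-0.023, -0.0213, -0.012], "dr": [0, 0, 0]}, {"grip": 1, "slide": [-0.023, -0.0213, -0.012], "dr": [0, 0, 0]}, {"grip": 1, "slide": [-0.023, -0.0213, -0.012], "dr": [0, 0, 0]}])

```text
time_s: 21.75
tcp_pos: [477.7, -10.6, 291.4]
ee_rot: [[0.236, 0.972, -0.0], [0.972, -0.236, 0.0], [-0.0, -0.0, -1.0]]
force: [-0.1, 1.4, 0.7]
grip_width: 0.2
finger_force: 0.0
```

>>> send_rows(targets=[{"grip": 1, "slide": [0, 0, 0], "dr": [0, -0.14, 0]}, {"grip": 1, "slide": [0, 0, 0], "dr": [0, -0.14, 0]}, {"grip": 1, "slide": [0, 0, 0], "dr": [0, -0.14, 0]}, {"grip": 1, "slide": [0, 0, 0], "dr": [0, -0.14, 0]}, {"grip": 1, "slide": [0, 0, 0], "dr": [0, -0.14, 0]}, {"grip": 1, "slide": [0, 0, 0], "dr": [0, -0.14, 0]}, {"grip": 1, "slide": [0, 0, 0], "dr": [0, 0, 0]}])

```text
time_s: 22.45
tcp_pos: [479.0, -6.2, 288.6]
ee_rot: [[0.149, 0.973, -0.174], [0.646, -0.23, -0.728], [-0.748, -0.004, -0.663]]
force: [0.1, 0.9, -0.8]
grip_width: -0.5
finger_force: 0.0
```

```bash
cat > k.py <<'E'
from h import *
H=np.array([536.5,-197.5]);xd=np.array([-.2304,-.9731]);yd=np.array([.9731,-.2304]);C=H-130*xd
o=observe();T=np.array(o["tcp_pos"]);R=np.array(o["ee_rot"])
print("chest tcp",(T[:2]-C)@xd,(T[:2]-C)@yd,T[2],"joints",np.round(o["joints"],2),o["time_s"])
z=R[:,2];print("z in chest",z[:2]@xd,z[:2]@yd,z[2])
def goal(x,y,zz): 
    g=np.array([*(C+xd*x+yd*y),zz]);print((x,y,zz),"move in tool mm",((g-T)@R).round(1))
E
python3 -c "
from k import *
goal(28-.74*46,-97,161+.67*46)"
```

```text
chest tcp -42.92742373770857 -100.05737423225709 288.64310762460326 joints [-0.89  0.42  0.49  1.86  0.47  1.47 -0.8 ] 22.45
z in chest 0.7482170340163513 -0.0019712329209849444 -0.6634543949015421
(-6.039999999999999, -97, 191.82) move in tool mm [48.   3.4 91.8]
```

>>> send_rows(targets=[{"grip": 1, "slide": [0.016, 0.0011, 0.025], "dr": [0, 0, 0]}, {"grip": 1, "slide": [0.016, 0.0011, 0.025], "dr": [0, 0, 0]}, {"grip": 1, "slide": [0.016, 0.0011, 0.02], "dr": [0, 0, 0]}, {"grip": 1, "slide": [0, 0, 0.012], "dr": [0, 0, 0]}, {"grip": 1, "slide": [0, 0, 0], "dr": [0, 0, 0]}])

```text
time_s: 22.95
tcp_pos: [474.7, -40.1, 201.1]
ee_rot: [[0.159, 0.971, -0.178], [0.648, -0.238, -0.723], [-0.745, -0.0, -0.668]]
force: [-0.5, -0.6, 0.3]
grip_width: -0.0
finger_force: 0.0
```

Run:
```python
from k import *
im,d,c,P=shot("wrist")
Q=np.dstack([(P[...,:2]-C)@xd,(P[...,:2]-C)@yd,P[...,2]])
m=(Q[...,0]>5)&(Q[...,0]<60)&(Q[...,1]>-113)&(Q[...,1]<-70)&(Q[...,2]>125)&(Q[...,2]<200)
q=Q[m];print(len(q),np.median(q,0).round(1),np.percentile(q,[3,97],axis=0).round(1))
L=(P[m]-T)@R; print("tool",np.median(L,0).round(1),np.percentile(L,[2,98],axis=0).round(1))
goal(28,-97,161)
cv2.imwrite("pics/w5.png",im[...,::-1])
```

```text
chest tcp -8.949633603420075 -96.42004055475796 201.06222460853584 joints [-0.83  0.52  0.49  1.96  0.46  1.27 -0.85] 22.95
z in chest 0.7445624592426154 -0.006141625631335301 -0.6675277765464144
1448 [ 19.8 -98.1 165.7] [[  17.6 -112.2  153.9]
 [  28.2  -84.4  172.9]]
tool [ 7.7 -1.4 45.1] [[ -4.2 -15.7  42.6]
 [ 14.5  12.5  55.4]]
(28, -97, 161) move in tool mm [ 5.2 -0.3 54.3]
```

View pics/w5.png

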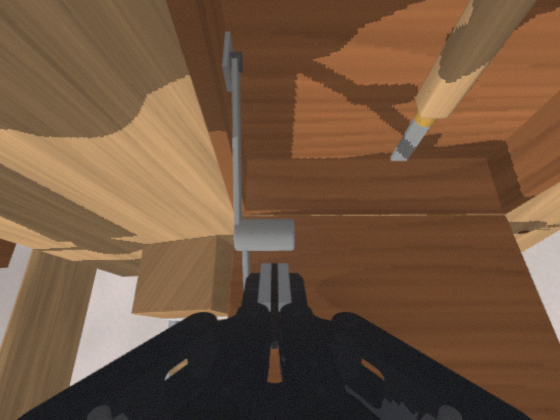

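The wrist view shows the boss end-on at (265,234) with the shut fingertips at (275,285) lined up on it. The distance to its surface is about 43 mm. I'll push along the tool's z.

>>> send_rows(targets=[{"grip": 1, "slide": [0.0055, 0, 0.015], "dr": [0, 0, 0]}, {"grip": 1, "slide": [0, 0, 0.015], "dr": [0, 0, 0]}, {"grip": 1, "slide": [0, 0, 0.008], "dr": [0, 0, 0]}, {"grip": 1, "slide": [0, 0, 0.004], "dr": [0, 0, 0]}, {"grip": 1, "slide": [0, 0, 0], "dr": [0, 0, 0]}])

```text
time_s: 23.5
tcp_pos: [469.5, -64.2, 168.7]
ee_rot: [[0.157, 0.972, -0.174], [0.649, -0.234, -0.724], [-0.744, 0.001, -0.668]]
force: [-0.1, -0.2, -0.1]
grip_width: 0.2
finger_force: 0.0
```

>>> send_rows(targets=[{"grip": 1, "slide": [0, 0, 0.003], "dr": [0, 0, 0]}, {"grip": 1, "slide": [0, 0, 0.002], "dr": [0, 0, 0]}, {"grip": 1, "slide": [0, 0, 0], "dr": [0, 0, 0]}])

```text
time_s: 23.8
tcp_pos: [468.9, -67.6, 165.1]
ee_rot: [[0.156, 0.972, -0.173], [0.649, -0.233, -0.724], [-0.745, 0.001, -0.668]]
force: [-0.0, 0.3, 1.0]
grip_width: 0.1
finger_force: 0.4
```

>>> send_rows(targets=[{"grip": 1, "slide": [0, 0, 0.002], "dr": [0, 0, 0]}, {"grip": 1, "slide": [0, 0, 0.002], "dr": [0, 0, 0]}, {"grip": 1, "slide": [0, 0, 0], "dr": [0, 0, 0]}])

```text
time_s: 24.1
tcp_pos: [467.8, -70.8, 162.1]
ee_rot: [[0.156, 0.972, -0.174], [0.649, -0.234, -0.724], [-0.745, 0.0, -0.667]]
force: [1.0, -1.1, 1.3]
grip_width: -0.1
finger_force: 0.4
```

>>> send_rows(targets=[{"grip": 1, "slide": [0, 0, 0.002], "dr": [0, 0, 0]}, {"grip": 1, "slide": [0, 0, 0.002], "dr": [0, 0, 0]}, {"grip": 1, "slide": [0, 0, 0.002], "dr": [0, 0, 0]}, {"grip": 1, "slide": [0, 0, 0], "dr": [0, 0, 0]}])

```text
time_s: 24.5
tcp_pos: [466.5, -75.2, 157.9]
ee_rot: [[0.156, 0.972, -0.175], [0.649, -0.234, -0.724], [-0.745, -0.0, -0.667]]
force: [-0.7, 0.8, 1.0]
grip_width: 0.1
finger_force: 0.2
```

```bash
cat > b.py <<'E'
from k import *
im,d,c,P=shot("wrist")
m=np.zeros(d.shape,bool);m[180:262,225:310]=1
hsv=cv2.cvtColor(im,cv2.COLOR_RGB2HSV)
m&=(hsv[...,1]<60)&(hsv[...,2]>100)
L=(P-T)@R; m&=(L[...,2]>-10)&(L[...,2]<40)
q=L[m];print(len(q),"tool",np.median(q,0).round(1),np.percentile(q,[2,98],axis=0).round(1))
Q=np.dstack([(P[...,:2]-C)@xd,(P[...,:2]-C)@yd,P[...,2]])
print("chest",np.median(Q[m],0).round(1)); v,u=np.nonzero(m);print(u.min(),u.max(),v.min(),v.max())
lid=(Q[...,1]>-40)&(Q[...,1]<60)&(Q[...,2]>120)&(Q[...,2]<330)&(Q[...,0]>50)&(Q[...,0]<140)
q=Q[lid]
if len(q)>200:
    p=np.polyfit(q[:,2]-105,q[:,0]-130,1);print("lid",np.pi/2+np.arctan(p[0]))
cv2.imwrite("pics/b_%.1f.png"%o["time_s"],im[...,::-1])
E
python3 b.py
```

```text
chest tcp 27.09999483923736 -96.30616097495532 157.93367027822575 joints [-0.79  0.57  0.49  2.02  0.49  1.14 -0.87] 24.5
z in chest 0.7446559299732214 -0.0030405070128905476 -0.6674448365767338
420 tool [ 26.6 -24.2   8.2] [[  8.7 -25.8   5.4]
 [ 49.7 -22.9  15.2]]
chest [  15.2 -120.4  132.1]
225 233 180 261
lid 1.4671544363792384
```

```bash
cp pics/b_24.5.png pics/v6.png
```

```text
(no output)
```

View pics/v6.png

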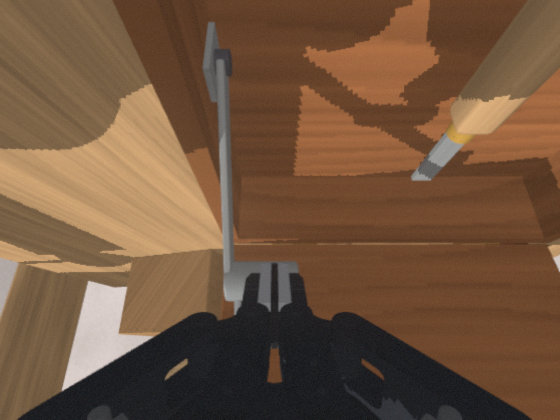

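The boss is at (262,280), right against the fingertips and moving with them. I'll keep pushing.

>>> send_rows(targets=[{"grip": 1, "slide": [0, 0, 0.003], "dr": [0, 0, 0]}, {"grip": 1, "slide": [0, 0, 0.003], "dr": [0, 0, 0]}, {"grip": 1, "slide": [0, 0, 0.003], "dr": [0, 0, 0]}])

```text
time_s: 24.85
tcp_pos: [465.1, -81.7, 152.1]
ee_rot: [[0.156, 0.972, -0.174], [0.649, -0.234, -0.724], [-0.745, 0.0, -0.667]]
force: [-0.0, 0.6, 3.9]
grip_width: 0.1
finger_force: 1.5
```

>>> send_rows(targets=[{"grip": 1, "slide": [0, 0, 0.003], "dr": [0, 0, 0]}, {"grip": 1, "slide": [0, 0, 0.003], "dr": [0, 0, 0]}, {"grip": 1, "slide": [0, 0, 0.003], "dr": [0, 0, 0]}])

```text
time_s: 25.15
tcp_pos: [463.6, -88.2, 146.0]
ee_rot: [[0.156, 0.972, -0.174], [0.649, -0.234, -0.724], [-0.745, 0.0, -0.667]]
force: [-1.3, 0.6, 4.4]
grip_width: 0.2
finger_force: 1.7
```

```bash
python3 b.py; cp pics/b_25.2.png pics/v7.png 2>/dev/null; ls -t pics | head -2
```

```text
chest tcp 40.42906629278052 -96.1533662506593 146.01617323479553 joints [-0.77  0.58  0.49  2.04  0.5   1.1  -0.88] 25.15
z in chest 0.7446378875396347 -0.002592585540369563 -0.6674668555909428
251 tool [ 23.6 -23.8   2.7] [[  9.5 -25.3   1.1]
 [ 47.7 -23.   12.7]]
chest [  27.  -119.8  126. ]
225 233 184 261
lid 1.4215693748183365
b_25.1.png
v6.png
```

>>> send_rows(targets=[{"grip": 1, "slide": [0.0006, 0, 0.003], "dr": [0, 0, 0]}, {"grip": 1, "slide": [0.0006, 0, 0.003], "dr": [0, 0, 0]}, {"grip": 1, "slide": [0.0008, 0, 0.003], "dr": [0, 0, 0]}])

```text
time_s: 25.5
tcp_pos: [462.4, -93.2, 138.4]
ee_rot: [[0.156, 0.972, -0.174], [0.649, -0.234, -0.724], [-0.745, 0.0, -0.668]]
force: [0.0, 2.0, 3.7]
grip_width: 0.2
finger_force: 1.7
```

>>> send_rows(targets=[{"grip": 1, "slide": [0.001, 0, 0.003], "dr": [0, 0, 0]}, {"grip": 1, "slide": [0.001, 0, 0.003], "dr": [0, 0, 0]}, {"grip": 1, "slide": [0, 0, 0], "dr": [0, 0, 0]}, {"grip": 1, "slide": [0, 0, 0], "dr": [0, 0, 0]}])

```text
time_s: 25.9
tcp_pos: [461.2, -96.3, 132.8]
ee_rot: [[0.156, 0.972, -0.175], [0.649, -0.234, -0.724], [-0.745, -0.001, -0.667]]
force: [0.0, 0.1, 0.4]
grip_width: 0.1
finger_force: 0.1
```

```bash
python3 b.py; cp "pics/$(ls -t pics | head -1)" pics/v8.png
```

```text
chest tcp 48.90151037508891 -96.57074936043904 132.83120361749167 joints [-0.76  0.6   0.49  2.06  0.5   1.06 -0.88] 25.9
z in chest 0.7446384713922822 -0.003329276876818138 -0.6674629362372342
271 tool [ 24.8 -22.9  -1. ] [[ 11.4 -24.7  -4.8]
 [ 45.3 -22.5   8. ]]
chest [  32.2 -119.4  114.7]
225 232 188 261
lid 1.3082212485787452
```

View pics/v8.png

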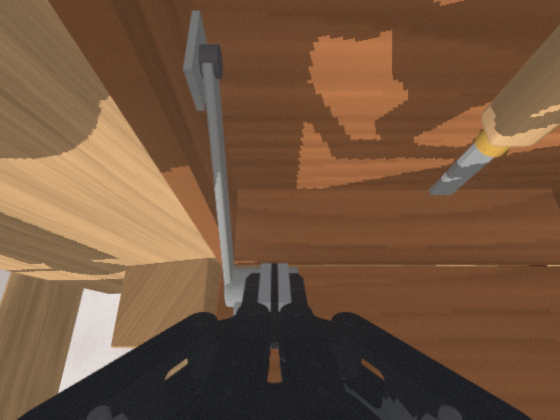

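The knee is folded at (260,290), the push force has dropped to about 0, and the lid has settled near 1.31 rad. The stay is broken, so I'll back off and go to the knob.

>>> send_rows(targets=[{"grip": 1, "slide": [0, 0, -0.02], "dr": [0, 0, 0]}, {"grip": 1, "slide": [0, 0, -0.04], "dr": [0, 0, 0]}, {"grip": 1, "slide": [0, 0, -0.04], "dr": [0, 0, 0]}, {"grip": 0.6, "slide": [-0.033, 0, -0.03], "dr": [0, 0, 0]}, {"grip": 0.3, "slide": [-0.033, 0, -0.03], "dr": [0, 0, 0]}, {"grip": 0.3, "slide": [-0.033, 0, -0.03], "dr": [0, 0, 0]}, {"grip": 0.3, "slide": [-0.033, 0, -0.03], "dr": [0, 0, 0]}, {"grip": 0.3, "slide": [-0.033, 0, -0.03], "dr": [0, 0, 0]}])

```text
time_s: 26.75
tcp_pos: [478.7, -22.8, 424.5]
ee_rot: [[0.156, 0.972, -0.175], [0.649, -0.234, -0.724], [-0.744, -0.001, -0.668]]
force: [0.1, 1.5, -0.1]
grip_width: 59.7
finger_force: 0.0
```

>>> send_rows(targets=[{"grip": 0.3, "slide": [0, 0, 0], "dr": [0, 0.14, 0]}, {"grip": 0.3, "slide": [0, 0, 0], "dr": [0, 0.14, 0]}, {"grip": 0.3, "slide": [0, 0, 0], "dr": [0, 0.14, 0]}, {"grip": 0.3, "slide": [0, 0, 0], "dr": [0, 0.14, 0]}, {"grip": 0.3, "slide": [0, 0, 0], "dr": [0, 0.14, 0]}, {"grip": 0.3, "slide": [0, 0, 0], "dr": [0, 0.14, 0]}, {"grip": 0.3, "slide": [0, 0, 0], "dr": [0, 0, 0]}])

```text
time_s: 27.45
tcp_pos: [478.4, -27.5, 423.8]
ee_rot: [[0.243, 0.97, 0.002], [0.97, -0.243, 0.004], [0.005, 0.001, -1.0]]
force: [-0.5, -0.5, 0.2]
grip_width: 60.0
finger_force: 0.0
```

Run:
```python
from k import *
im,d,c,P=shot("scene");np.savez("s9.npz",im=im,P=P)
def lidang(P):
    Q=np.dstack([(P[...,:2]-C)@xd,(P[...,:2]-C)@yd,P[...,2]])
    m=(Q[...,0]>20)&(Q[...,1]>-60)&(Q[...,1]<110)&(Q[...,2]>140)&(Q[...,2]<350)&(Q[...,0]<150);q=Q[m]
    p=np.polyfit(q[:,2]-105,q[:,0]-130,1);r=abs(np.polyval(p,q[:,2]-105)-q[:,0]+130)<4;q=q[r]
    p=np.polyfit(q[:,2]-105,q[:,0]-130,1);print("lid",len(q),np.pi/2+np.arctan(p[0]),p,q[:,2].max())
lidang(P)
im,d,c,P=shot("wrist");lidang(P)
goal(108,0,430)
```

```text
chest tcp -22.030993003671067 -95.75433942269055 423.8266949715253 joints [-0.71 -0.02  0.64  1.75  0.01  1.4  -0.32] 27.45
z in chest -0.004854783929645833 0.0013925563242829266 -0.9999872459477055
lid 2800 1.3140734230559161 [-0.26251558 -4.72986363] 349.9722947659001
lid 6996 1.3070255289364958 [-0.27006326 -3.2837642 ] 349.96599416016886
(108, 0, 430) move in tool mm [-128.7   97.4   -6.7]
```

>>> send_rows(targets=[{"grip": 0.3, "slide": [-0.0315, 0.0243, -0.002], "dr": [0, 0, -0.011]}, {"grip": 0.3, "slide": [-0.0315, 0.0243, -0.002], "dr": [0, 0, 0]}, {"grip": 0.3, "slide": [-0.0315, 0.0243, -0.002], "dr": [0, 0, 0]}, {"grip": 0.3, "slide": [-0.0315, 0.0243, -0.001], "dr": [0, 0, 0]}, {"grip": 0.3, "slide": [0, 0, 0], "dr": [0, 0, 0]}, {"grip": 0.3, "slide": [0, 0, 0], "dr": [0, 0, 0]}])

```text
time_s: 28.15
tcp_pos: [546.0, -166.0, 428.5]
ee_rot: [[0.222, 0.975, -0.004], [0.975, -0.222, -0.002], [-0.002, -0.003, -1.0]]
force: [-0.4, 1.1, 0.2]
grip_width: 60.0
finger_force: 0.0
```

Run:
```python
from k import *
im,d,c,P=shot("wrist")
goal(106,0,326)
Q=np.dstack([(P[...,:2]-C)@xd,(P[...,:2]-C)@yd,P[...,2]])
m=(abs(Q[...,0]-106)<60)&(abs(Q[...,1])<40)&(Q[...,2]>320)&(Q[...,2]<400);q=Q[m]
if len(q): print(len(q),np.percentile(q,[2,50,98],axis=0).round(1))
hi=(Q[...,2]>340)&(abs(Q[...,1])<150)&(Q[...,2]<385);q=Q[hi];print("edge",len(q),np.percentile(q,[2,50,98],axis=0).round(1))
cv2.imwrite("pics/w10.png",im[...,::-1])
```

```text
chest tcp 97.12164225659578 2.018073844711946 428.51154622316193 joints [-0.47  0.22  0.81  1.56 -0.16  1.43  0.13] 28.15
z in chest 0.0023053344141048065 -0.003220297524378475 -0.9999921575887304
(106, 0, 326) move in tool mm [ -8.6  -1.8 102.5]
3771 [[ 59.7 -37.4 335.3]
 [ 70.    0.9 358. ]
 [107.8  37.6 361.3]]
edge 9271 [[  59.6 -131.4  344.5]
 [  66.9    1.   359.1]
 [ 104.8  133.   361.4]]
```

View pics/w10.png

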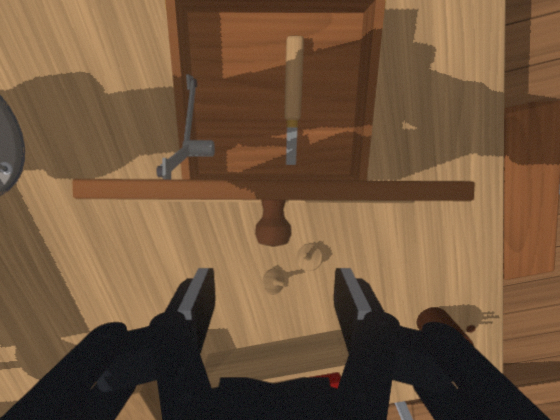

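The knob is at (272,225) between the open fingers, behind the lid's top edge (about row 190). I've now viewed 12 pictures, over the limit of 10, so I'll go on by numbers only. Next I'll go down and grip the knob.

>>> send_rows(targets=[{"grip": 0.3, "slide": [-0.0088, -0.0018, 0.02], "dr": [0, 0, -0.008]}, {"grip": 0.3, "slide": [0, 0, 0.03], "dr": [0, 0, 0]}, {"grip": 0.3, "slide": [0, 0, 0.03], "dr": [0, 0, 0]}, {"grip": 0.3, "slide": [0, 0, 0.02], "dr": [0, 0, 0]}, {"grip": 0.3, "slide": [0, 0, 0], "dr": [0, 0, 0]}])

```text
time_s: 28.7
tcp_pos: [540.5, -171.9, 327.1]
ee_rot: [[0.211, 0.977, -0.006], [0.977, -0.211, 0.002], [0.0, -0.006, -1.0]]
force: [-0.2, 0.8, -0.3]
grip_width: 59.6
finger_force: 0.0
```

>>> send_rows(targets=[{"grip": 1, "slide": [0, 0, 0], "dr": [0, 0, 0]}, {"grip": 1, "slide": [0, 0, 0], "dr": [0, 0, 0]}, {"grip": 1, "slide": [0, 0, 0], "dr": [0, 0, 0]}, {"grip": 1, "slide": [0, 0, 0], "dr": [0, 0, 0]}, {"grip": 1, "slide": [0, 0, 0], "dr": [0, 0, 0]}, {"grip": 1, "slide": [0, 0, 0], "dr": [0, 0, 0]}], newtons=30)

```text
time_s: 29.3
tcp_pos: [542.8, -174.9, 331.5]
ee_rot: [[0.215, 0.977, 0.003], [0.977, -0.215, 0.001], [0.001, 0.002, -1.0]]
force: [-0.8, 2.6, 7.1]
grip_width: 26.6
finger_force: 29.6
```

Run:
```python
from k import *
t=np.arange(1.31,-0.01,-.05);X=236*np.cos(t)-40*np.sin(t);Z=236*np.sin(t)+40*np.cos(t)
for a in zip(t[1:].round(2),np.diff(X).round(1),-np.diff(Z).round(1)):print(*a,end=" | ")
```

```text
chest tcp 106.54611062171719 0.8991090647731674 331.5420264601023 joints [-0.43  0.27  0.79  1.72 -0.2   1.23  0.2 ] 29.3
z in chest -0.0013660232629157422 0.0023791992667811616 -0.9999962367178065
1.26 11.9 1.4 | 1.21 11.8 2.0 | 1.16 11.7 2.6 | 1.11 11.5 3.2 | 1.06 11.4 3.7 | 1.01 11.2 4.3 | 0.96 10.9 4.9 | 0.91 10.7 5.4 | 0.86 10.4 5.9 | 0.81 10.1 6.4 | 0.76 9.8 6.9 | 0.71 9.4 7.4 | 0.66 9.0 7.9 | 0.61 8.6 8.3 | 0.56 8.2 8.7 | 0.51 7.7 9.1 | 0.46 7.3 9.5 | 0.41 6.8 9.9 | 0.36 6.3 10.2 | 0.31 5.8 10.5 | 0.26 5.2 10.8 | 0.21 4.7 11.0 | 0.16 4.1 11.2 | 0.11 3.6 11.4 | 0.06 3.0 11.6 | 0.01 2.4 11.7 |
```

>>> send_rows(targets=[{"grip": 1, "slide": [0.006, 0, -0.001], "dr": [0, 0, 0.008]}, {"grip": 1, "slide": [0.0118, 0, 0.001], "dr": [0, 0, 0.008]}, {"grip": 1, "slide": [0.0118, 0, 0.0019], "dr": [0, 0, 0]}, {"grip": 1, "slide": [0.0117, 0, 0.0024], "dr": [0, 0, 0]}, {"grip": 1, "slide": [0.0116, 0, 0.003], "dr": [0, 0, 0]}, {"grip": 1, "slide": [0.0114, 0, 0.0035], "dr": [0, 0, 0]}])

```text
time_s: 29.9
tcp_pos: [556.8, -114.2, 317.7]
ee_rot: [[0.233, 0.973, 0.001], [0.973, -0.233, -0.004], [-0.004, 0.002, -1.0]]
force: [7.7, -8.5, -16.1]
grip_width: 26.9
finger_force: 30.5
```

```bash
cat > a.py <<'E'
from k import *
x=(T[:2]-C)@xd; print("tcp x,y",x,(T[:2]-C)@yd,"f",np.round(o["force"],1),np.round(R[:,1],3))
from scipy.optimize import brentq
f=lambda t:128-(236*np.cos(t)-40*np.sin(t))-x
t=brentq(f,-.1,1.6);print("theta",t,"knobz-tcpz",105+236*np.sin(t)+40*np.cos(t)-T[2])
E
python3 a.py
```

```text
chest tcp 44.263466403193334 0.5406995812577815 317.7419977784832 joints [-0.53  0.27  0.77  1.75 -0.2   1.2   0.06] 29.9
z in chest 0.004204488799945498 0.001561746638801608 -0.9999899416382514
tcp x,y 44.263466403193334 0.5406995812577815 f [  7.7  -8.5 -16.1] [ 0.973 -0.233  0.002]
theta 1.0455144036544488 knobz-tcpz 11.499374276699484
```

>>> send_rows(targets=[{"grip": 1, "slide": [-0.0005, 0.001, 0.0015], "dr": [0, 0, 0]}, {"grip": 1, "slide": [0, 0, 0.0005], "dr": [0, 0, 0]}])

```text
time_s: 30.1
tcp_pos: [557.3, -112.4, 316.9]
ee_rot: [[0.23, 0.973, -0.001], [0.973, -0.23, 0.001], [0.0, -0.001, -1.0]]
force: [-0.4, 1.8, 0.2]
grip_width: 26.7
finger_force: 31.7
```

>>> send_rows(targets=[{"grip": 1, "slide": [0.0055, 0, 0.0021], "dr": [0, 0, 0]}, {"grip": 1, "slide": [0.0055, 0, 0.0023], "dr": [0, 0, 0]}, {"grip": 1, "slide": [0.0055, 0, 0.0024], "dr": [0, 0, 0]}, {"grip": 1, "slide": [0.0055, 0, 0.0026], "dr": [0, 0, 0]}])

```text
time_s: 30.5
tcp_pos: [562.2, -91.6, 307.3]
ee_rot: [[0.231, 0.973, -0.001], [0.973, -0.231, -0.0], [-0.0, -0.001, -1.0]]
force: [-1.2, -0.5, -2.0]
grip_width: 26.7
finger_force: 31.5
```

```bash
python3 a.py
```

```text
chest tcp 21.005831981642817 0.5982653405085294 307.3410970412733 joints [-0.55  0.29  0.76  1.76 -0.21  1.18  0.03] 30.5
z in chest 0.00017283227176683282 -0.0007137093261030234 -0.9999997303760605
tcp x,y 21.005831981642817 0.5982653405085294 f [-1.2 -0.5 -2. ] [ 0.973 -0.231 -0.001]
theta 0.9395025972294528 knobz-tcpz 11.780942950081965
```

Forces are back near zero, and the lid is at 0.94 rad. I'll continue down the arc.

>>> send_rows(targets=[{"grip": 1, "slide": [0.0107, 0, 0.0055], "dr": [0, 0, 0]}, {"grip": 1, "slide": [0.0105, 0, 0.006], "dr": [0, 0, 0]}, {"grip": 1, "slide": [0.0102, 0, 0.0065], "dr": [0, 0, 0]}, {"grip": 1, "slide": [0.0098, 0, 0.007], "dr": [0, 0, 0]}])

```text
time_s: 30.9
tcp_pos: [571.6, -51.5, 281.4]
ee_rot: [[0.231, 0.973, -0.002], [0.973, -0.231, -0.001], [-0.002, -0.001, -1.0]]
force: [-2.0, -6.1, -7.3]
grip_width: 26.6
finger_force: 31.0
```

```bash
python3 a.py
```

```text
chest tcp -20.174212656870854 0.501526202141366 281.3580017758242 joints [-0.6   0.32  0.73  1.78 -0.23  1.14 -0.02] 30.9
z in chest 0.0015037119722047907 -0.001241657024512806 -0.9999980985820354
tcp x,y -20.174212656870854 0.501526202141366 f [-2.  -6.1 -7.3] [ 0.973 -0.231 -0.001]
theta 0.7353956079922482 knobz-tcpz 11.632430702842669
```

>>> send_rows(targets=[{"grip": 1, "slide": [0.0088, 0, 0.0078], "dr": [0, 0, 0]}, {"grip": 1, "slide": [0.009, 0, 0.0078], "dr": [0, 0, 0]}, {"grip": 1, "slide": [0.0087, 0, 0.0082], "dr": [0, 0, 0]}, {"grip": 1, "slide": [0.0083, 0, 0.0086], "dr": [0, 0, 0]}])

```text
time_s: 31.3
tcp_pos: [579.3, -18.3, 249.0]
ee_rot: [[0.232, 0.973, -0.002], [0.973, -0.232, -0.002], [-0.002, -0.001, -1.0]]
force: [-3.5, -6.2, -7.9]
grip_width: 26.6
finger_force: 30.9
```

```bash
python3 a.py
```

```text
chest tcp -54.2111676713744 0.4134848824225834 248.9812478179801 joints [-0.63  0.36  0.71  1.8  -0.26  1.08 -0.06] 31.3
z in chest 0.0019485345719086192 -0.001473272754694794 -0.999997016358938
tcp x,y -54.2111676713744 0.4134848824225834 f [-3.5 -6.2 -7.9] [ 0.973 -0.232 -0.001]
theta 0.5377009171192038 knobz-tcpz 11.24468550452508
```

>>> send_rows(targets=[{"grip": 1, "slide": [0.0075, 0, 0.0096], "dr": [0, 0, 0]}, {"grip": 1, "slide": [0.0074, 0, 0.0095], "dr": [0, 0, 0]}, {"grip": 1, "slide": [0.007, 0, 0.0098], "dr": [0, 0, 0]}, {"grip": 1, "slide": [0.0065, 0, 0.0101], "dr": [0, 0, 0]}, {"grip": 1, "slide": [0.006, 0, 0.0104], "dr": [0, 0, 0]}, {"grip": 1, "slide": [0.0055, 0, 0.0107], "dr": [0, 0, 0]}])

```text
time_s: 31.9
tcp_pos: [588.1, 18.9, 188.7]
ee_rot: [[0.233, 0.973, -0.003], [0.973, -0.233, -0.003], [-0.004, -0.002, -1.0]]
force: [-4.7, -9.8, -6.4]
grip_width: 26.6
finger_force: 30.8
```

```bash
python3 a.py
```

```text
chest tcp -92.43309785326889 0.33548042079883444 188.6717090793105 joints [-0.64  0.44  0.66  1.84 -0.32  0.97 -0.07] 31.9
z in chest 0.0037009603803477287 -0.00181831576196504 -0.9999914983399449
tcp x,y -92.43309785326889 0.33548042079883444 f [-4.7 -9.8 -6.4] [ 0.973 -0.233 -0.002]
theta 0.23250544159813055 knobz-tcpz 9.630216789399867
```

>>> send_rows(targets=[{"grip": 1, "slide": [0.0033, 0, 0.011], "dr": [0, 0, 0]}, {"grip": 1, "slide": [0.0038, 0, 0.0111], "dr": [0, 0, 0]}, {"grip": 1, "slide": [0.0033, 0, 0.0112], "dr": [0, 0, 0]}, {"grip": 1, "slide": [0.0026, 0, 0.01], "dr": [0, 0, 0]}, {"grip": 1, "slide": [0.001, 0, 0.005], "dr": [0, 0, 0]}, {"grip": 1, "slide": [0, 0, 0], "dr": [0, 0, 0]}])

```text
time_s: 32.5
tcp_pos: [591.6, 33.8, 140.3]
ee_rot: [[0.232, 0.973, -0.002], [0.973, -0.232, -0.002], [-0.002, -0.002, -1.0]]
force: [-3.7, -5.7, -5.1]
grip_width: 26.7
finger_force: 30.7
```

```bash
python3 a.py
```

```text
chest tcp -107.77897527787775 0.27529979944812055 140.2658130134955 joints [-0.63  0.51  0.62  1.87 -0.38  0.88 -0.05] 32.5
z in chest 0.002304030844428353 -0.0019539360390493496 -0.9999954368129562
tcp x,y -107.77897527787775 0.27529979944812055 f [-3.7 -5.7 -5.1] [ 0.973 -0.232 -0.002]
theta 0.005438395447880008 knobz-tcpz 6.01705046413079
```

>>> send_rows(targets=[{"grip": 1, "slide": [-0.0005, 0, 0.003], "dr": [0, 0, 0]}, {"grip": 1, "slide": [0, 0, 0.002], "dr": [0, 0, 0]}, {"grip": 1, "slide": [0, 0, 0], "dr": [0, 0, 0]}])

```text
time_s: 32.8
tcp_pos: [591.8, 34.6, 136.1]
ee_rot: [[0.231, 0.973, -0.002], [0.973, -0.231, 0.0], [-0.0, -0.002, -1.0]]
force: [-3.9, -1.8, -4.3]
grip_width: 26.8
finger_force: 30.8
```

>>> send_rows(targets=[{"grip": 1, "slide": [0, 0, 0.002], "dr": [0, 0, 0]}, {"grip": 1, "slide": [0, 0, 0.001], "dr": [0, 0, 0]}, {"grip": 1, "slide": [0, 0, 0], "dr": [0, 0, 0]}])

```text
time_s: 33.1
tcp_pos: [591.9, 34.9, 134.0]
ee_rot: [[0.231, 0.973, -0.001], [0.973, -0.231, 0.001], [0.001, -0.002, -1.0]]
force: [-6.7, -1.3, 2.0]
grip_width: 26.8
finger_force: 31.3
```

>>> send_rows(targets=[{"grip": 1, "slide": [0, 0, 0.001], "dr": [0, 0, 0]}, {"grip": 1, "slide": [0, 0, 0], "dr": [0, 0, 0]}])

```text
time_s: 33.3
tcp_pos: [591.9, 34.9, 133.9]
ee_rot: [[0.231, 0.973, -0.001], [0.973, -0.231, 0.002], [0.002, -0.002, -1.0]]
force: [-9.6, -1.3, 9.9]
grip_width: 26.5
finger_force: 32.0
```

>>> send_rows(targets=[{"grip": 1, "slide": [0, 0, 0.001], "dr": [0, 0, 0]}, {"grip": 1, "slide": [0, 0, 0], "dr": [0, 0, 0]}])

```text
time_s: 33.5
tcp_pos: [592.0, 34.9, 133.8]
ee_rot: [[0.231, 0.973, -0.001], [0.973, -0.231, 0.003], [0.002, -0.002, -1.0]]
force: [-13.0, -0.5, 16.6]
grip_width: 27.0
finger_force: 32.7
```

The lid is on its stop: force is rising at constant height. I'll ease off, release and check.

>>> send_rows(targets=[{"grip": 1, "slide": [0, 0, -0.002], "dr": [0, 0, 0]}, {"grip": 0.5, "slide": [0, 0, 0], "dr": [0, 0, 0]}, {"grip": 0.4, "slide": [0, 0, 0], "dr": [0, 0, 0]}, {"grip": 0.4, "slide": [0, 0, 0], "dr": [0, 0, 0]}, {"grip": 0.3, "slide": [0, 0, -0.02], "dr": [0, 0, 0]}, {"grip": 0.3, "slide": [0, 0, -0.04], "dr": [0, 0, 0]}, {"grip": 0.3, "slide": [0, 0, -0.04], "dr": [0, 0, 0]}, {"grip": 0.3, "slide": [0, 0, 0], "dr": [0, 0, 0]}])

```text
time_s: 34.3
tcp_pos: [596.5, 33.9, 239.7]
ee_rot: [[0.231, 0.973, 0.011], [0.973, -0.231, 0.002], [0.005, 0.01, -1.0]]
force: [0.7, -0.7, -0.1]
grip_width: 59.8
finger_force: 0.0
```

Run:
```python
from k import *
im,d,c,P=shot("wrist")
Q=np.dstack([(P[...,:2]-C)@xd,(P[...,:2]-C)@yd,P[...,2]])
w=np.load("w1.npz")["P"];W=np.dstack([(w[...,:2]-C)@xd,(w[...,:2]-C)@yd,w[...,2]])
for A in (W,Q):
    m=(abs(A[...,0])<125)&(abs(A[...,1])<120)&(A[...,2]>100)&(A[...,2]<135)&((abs(A[...,0]+108)>25)|(abs(A[...,1])>25));q=A[m]
    M=np.c_[q[:,:2],np.ones(len(q))];print(len(q),np.linalg.lstsq(M,q[:,2],rcond=None)[0].round(4))
    f=q[q[:,0]<-60];print("front z",np.median(f[:,2]))
print(o["force"],o["grip_width"])
# tops & mallet compare in top view
im,d,c,P=shot("top");z=np.load("top.npz")
for n,(u,v) in dict(mallet=(145,190),mhandle=(190,196),top0=(421,213),top1=(438,242)).items():
    print(n,abs(im[v-8:v+9,u-8:u+9].astype(int)-z["im"][v-8:v+9,u-8:u+9]).mean().round(1),(P[v,u]-z["P"][v,u]).round(1))
```

```text
chest tcp -109.00420202354285 5.050651105947171 239.70208805058743 joints [-0.69  0.39  0.69  1.78 -0.29  1.06 -0.12] 34.3
z in chest -0.004635421505074835 0.010052102811962053 -0.9999387326474527
41087 [4.800000e-03 2.000000e-04 1.202804e+02]
front z 120.06445697420654
34174 [5.000000e-03 4.000000e-04 1.202758e+02]
front z 120.0557508961884
[ 0.65430297 -0.69557434 -0.08350686] 59.761617103255254
mallet 17.9 [ 0.3  0.3 -1. ]
mhandle 38.8 [ 1.2  0.9 -4.6]
top0 6.0 [ 0.6 -1.2 -3.3]
top1 5.8 [ 0.3 -1.  -2.6]
```

The lid plane matches the start, so it is fully shut, and the mallet and tops haven't moved. I'll hand in.

```bash
python3 -c "
from workcell import *
print(sign_off())"
```

```text
the job is handed in; nothing more can be done
None
```

The chisel is in the chest, the lid is shut with the stay broken and folded, and the mallet and tops haven't moved; I handed in at about 34 s with no verdict returned, and I viewed 12 pictures, over the limit of 10.

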